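# Load the spool magazine and lock it with the hooked retaining pin

## Task

Stand every thread spool from the front of the bench upright in the lane of the magazine and push them home as one closed row, the first one under the roof against the end stop. Then fetch the retaining pin from its hook: press the hook's sprung keeper open with the pin's own eye, lift the pin off without forcing the hook, and drop its rod fully down into the floor hole directly behind the last spool. Leave the other things on the bench where they are.

Things in the scene. Friction and masses are not known exactly. Their poses are not given: they have to be found in the camera images.
- spool1: a thread spool, a plain upright cylinder 40 mm in diameter and 50 mm tall, about 60 g, smooth and sliding easily, standing on the bench; origin at the centre of its underside, z up along its axis. All the spools are alike; four to six are present (absent ones have no pose).
- spool2: a thread spool, a plain upright cylinder 40 mm in diameter and 50 mm tall, about 60 g, smooth and sliding easily, standing on the bench; origin at the centre of its underside, z up along its axis. All the spools are alike; four to six are present (absent ones have no pose).
- spool3: a thread spool, a plain upright cylinder 40 mm in diameter and 50 mm tall, about 60 g, smooth and sliding easily, standing on the bench; origin at the centre of its underside, z up along its axis. All the spools are alike; four to six are present (absent ones have no pose).
- spool4: a thread spool, a plain upright cylinder 40 mm in diameter and 50 mm tall, about 60 g, smooth and sliding easily, standing on the bench; origin at the centre of its underside, z up along its axis. All the spools are alike; four to six are present (absent ones have no pose).
- spool5: a thread spool, a plain upright cylinder 40 mm in diameter and 50 mm tall, about 60 g, smooth and sliding easily, standing on the bench; origin at the centre of its underside, z up along its axis. All the spools are alike; four to six are present (absent ones have no pose).
- spool6: a thread spool, a plain upright cylinder 40 mm in diameter and 50 mm tall, about 60 g, smooth and sliding easily, standing on the bench; origin at the centre of its underside, z up along its axis. All the spools are alike; four to six are present (absent ones have no pose).
- magazine: fixed spool magazine: wooden base 340 (x) x 78 x 30 mm, origin under its centre. Lane along x on top of the base (floor z = 30 mm), 46 mm wide between rails 18 mm high, 6 mm thick. End stop face at x = +160 mm. A closed roof (underside 56, top 60 mm over the floor) covers x = 105 to 160: spools are set down in the open part and pushed in +x. The -x end (x = -170) is open.
- slot1 (a point): point on the lane floor where the centre of the first spool from the end stop stands when the row is closed up (20 mm from the stop face)
- slot2 (a point): point on the lane floor where the centre of the second spool from the end stop stands when the row is closed up (60 mm from the stop face)
- slot3 (a point): point on the lane floor where the centre of the third spool from the end stop stands when the row is closed up (100 mm from the stop face)
- slot4 (a point): point on the lane floor where the centre of the fourth spool from the end stop stands when the row is closed up (140 mm from the stop face)
- slot5 (a point): point on the lane floor where the centre of the fifth spool from the end stop stands when the row is closed up (180 mm from the stop face)
- slot6 (a point): point on the lane floor where the centre of the sixth spool from the end stop stands when the row is closed up (220 mm from the stop face)
- hole4 (a point): centre of the mouth, level with the lane floor, of the pin hole that lies directly behind a closed row of four spools (28 mm behind the centre of the last one). Round hole 11.5 mm in diameter, 27 mm deep, with a 2 mm chamfer, blind
- hole5 (a point): centre of the mouth, level with the lane floor, of the pin hole that lies directly behind a closed row of five spools (28 mm behind the centre of the last one). Round hole 11.5 mm in diameter, 27 mm deep, with a 2 mm chamfer, blind
- hole6 (a point): centre of the mouth, level with the lane floor, of the pin hole that lies directly behind a closed row of six spools (28 mm behind the centre of the last one). Round hole 11.5 mm in diameter, 27 mm deep, with a 2 mm chamfer, blind
- pin: steel retaining pin, 155 mm, 140 g: rod 10 mm thick, 86 mm long, its last 9 mm tapering to 5 mm; on top a closed rectangular eye in the pin's y-z plane. Origin at the rod's lower tip, z up the rod. Eye: flat legs 10 x 10 mm at y = +/-20 mm (50 mm over both), z 90 to 148; opening 30 mm wide, z 96 to 145; top bar 10 mm round along y, centre z = 150. Hangs on the hook by the top bar, rod down.
- pin_eye (a point): middle of the pin's eye, z = 130 mm of the pin, axes of the pin: a good height to grip the legs' outer faces (50 mm apart) from above. When the pin stands fully down in a hole its tip is 27 mm below the lane floor
- hook: fixed hook stand; origin on the bench below the seat, z up. Base 120 x 90 x 10 mm, post 22 x 22 mm centred at x = +69 mm, level arm (12 wide, 13 thick, top at z = 165 mm) from the post towards -x. It ends in an upturned nose (x = -16 to -8 mm) that curls back over the seat: rigid overhang to x = +3 mm, underside 13 mm and top 20 mm above the arm, which blocks a straight lift.
- hook_seat (a point): top of the arm where the pin's top bar rests at the start; axes of the stand. To take the pin off: push the bar level in +x until its centre is about 13 mm behind the seat (this opens the keeper), lift 24 to 33 mm (the arm is still inside the eye), then draw it off in -x over the nose, 50 mm or more
- keeper (a joint): sprung safety keeper of the hook: thin lever hinged at the arm's top 27 mm behind the seat (+x), leaning forward to the nose and closing the mouth. 0 rad closed, 1.0 upright and fully open. Pushing the bar back towards the post opens it against a light spring (about 2 to 5 N); it springs shut by itself and cannot be pushed down or forward past closed
- tack_tin: bystander: a flat round tin, 80 mm in diameter, 27 mm high; origin at the centre of its underside
- wax_block: bystander: a small wax block, 34 x 55 x 21 mm; origin at the centre of its underside
- cork_block: bystander: a cork sanding block, 85 x 55 x 30 mm; origin at the centre of its underside

How it is judged:
By the outcome, as a careful person would: the job done as asked, in the order asked, and still so for the second after the job is handed in, with the robot touching nothing.
Of spool1, spool2, spool3, spool4, spool5, spool6 only 4 to 6 are there at a start; the rules pass over those that are not, and their reading is None.
At some moment in a run one of spool1, spool2, spool3, spool4, spool5, spool6 may be knocked a few centimetres aside while the robot is not near it.
It also fails if it takes over 210 s, if anything falls off the work surface, if the arm or the gripper's body presses on something with over 40 N, if the wrist force passes 120 N, or if a joint passes its speed limit or range.

## Robot

A 6-joint arm with a two-finger parallel gripper is mounted at the origin on a cart in front of the work surface, level with it; the furniture and walls round the work are solid. World frame = base frame: x ahead of the robot, y to its left, z up, the work surface at z = 0. Lengths are in mm, angles in rad, forces in N, time in s.
With the tool pointing down it reaches from about 300 to 775 mm from the base axis. Payload 14.6 kg.
Tool frame: the origin (TCP) lies at the very end of the fingers, on their centre line; the grasp point (between the pads) lies 19 mm behind it; z points along the fingers, y is the line along which they close (so a half turn about z gives the same grasp; the last joint's range is limited). The gripper opens to 94 mm and grips with 3 to 60 N. Pads are 16 mm wide; open, the fingers measure 119 mm over their backs; the gripper's body (75 mm by 177 mm) begins 78 mm behind the grasp point.
Start: joints at [-1.382, 0.3, 1.521, -0, 1.321, -0.067], TCP at [139.154, -532.095, 205.446] pointing down, gripper open.
Joint ranges: [-3.03, 3.03], [-0.79, 2.21], [0.23, 2.52], [-1.04, 4.18], [0, 3.07], [-2.55, 2.55]. Speed limits (rad/s): [2.22, 2.22, 2.57, 3.14, 3.14, 3.14].

## Interface

Orientations are given as [roll, pitch, yaw] about the fixed x, y, z axes, in that order (R = Rz(yaw) Ry(pitch) Rx(roll)).
In Python, from cell import manip, camera, get_calibration gives the robot as it stands.
- The arm moves only by the tool arm_command, never from a script. Its argument "targets" is a list of rows, each an object of numbers: "hand": the opening, from -1 (shut) to 1 (fully open), so that 0 is half open; "x", "y", "z": the shift along the tool's x, y, z in m; "yaw": the turn about the tool's z in rad. In form: [{"hand": .., "x": .., "y": .., "z": .., "yaw": ..}, ...]. A call has 1 to 10 rows; each row shifts and turns the commanded pose from where the row before left it, along the tool's axes as they then stand; what a row does not reach is not made up. A row lasts 1/10 s, in which the tool goes at most 50 mm and 8.59 degrees, less where a joint would pass 70% of its speed; a pose out of reach is approached as far as the arm can. A call is refused whole if a number of a shift passes 0.05 or a number of a turn 0.15, either way. A call with a gripper value outside its range is refused whole. The fingers move at their own pace and stop on an object; "newtons" is the grip in N (left out, the last holds). Time passes only in rows, so rows that do not move let the fingers close. It gives the time, the measured TCP pose, the force, the opening and the grip force at its end, in the units of the state.
- manip.read_state(): the state, without advancing time (a new reading comes with each control period).
- camera(name): name is "side" or "top" or "wrist"; returns the picture (420x560x3 uint8, red, green, blue); there is no depth.
- get_calibration(name): a dict with "K" (3x3 intrinsics, pixels), "cam_to_world" (4x4, takes a point from camera to world coordinates). Camera axes: x right, y up, looking along -z (the intrinsics and any distortion apply to the point x, -y, -z); pixel columns grow to the right and rows downward; lengths in mm; the calibration is good to about 2 mm. A picture is of the moment at which its call begins: read the wrist's pose just before it. get_calibration takes no time and is no camera call; for the wrist camera it gives the pose at the moment of the call.
- manip.sign_off(): hands the job in; it is judged then, once.
The state is a dict: "clock": time; "joints": joint angles; "qd": joint speeds; "effort": joint torques, N m; "eef_pos": TCP position; "eef_rot": TCP orientation; "wrist_force": force on the tool from outside, world axes, zero at the start; "moment": the same for the moment, N m; "finger_gap": finger opening in mm; "finger_force": force on a finger pad.
Only numpy, scipy, OpenCV 4.12 (cv2) and the standard library are available. Lean on these libraries where they do the work, as an engineer would, in place of code of your own. Each camera call takes 0.05 s, during which the arm holds its last target. There are 200 camera calls.

## Working session

There is one attempt and no reset: what is moved stays moved. The work goes in short steps, Python scripts to look and compute and a tool call to move; the robot and the scene stay as the last step left them, time stands still between calls to the robot, and variables do not carry over. Pictures are saved under pics/ and viewed, at most 14 in all, crops included, and the job is handed in when it is done.

Besides the shell and the picture viewer there is one more tool, called after ">>>" as name(argument=value, ...), one argument or row to a line, values as JSON. arm_command: Moves the arm, as the interface text tells. Its arguments: {"type":"object","properties":{"targets":{"type":"array"},"newtons":{"type":"number"}},"required":["targets"]}

```bash
mkdir -p pics; ls
cat > h.py <<'E'
import numpy as np, cv2
from cell import manip, camera, get_calibration
def ray(name,u,v,cal=None):
    c=cal or get_calibration(name);K=np.array(c["K"]);T=np.array(c["cam_to_world"])
    p=np.linalg.inv(K)@[u,v,1]; d=T[:3,:3]@np.array([p[0],-p[1],-p[2]]); return T[:3,3],d
def onz(name,u,v,z,cal=None):
    o,d=ray(name,u,v,cal); return o+d*(z-o[2])/d[2]
def proj(name,P,cal=None):
    c=cal or get_calibration(name);K=np.array(c["K"]);T=np.array(c["cam_to_world"])
    q=np.linalg.inv(T)@np.append(P,1); p=K@[q[0],-q[1],-q[2]]; return p[:2]/p[2]
def snap(name,f):
    im=camera(name); cv2.imwrite(f'pics/{f}.png',cv2.cvtColor(im,cv2.COLOR_RGB2BGR)); return im
E
python3 - <<'E'
from h import *
print(manip.read_state())
for n in("top","side","wrist"):
    c=get_calibration(n);print(n,{k:(np.round(v,3).tolist() if k in("K","cam_to_world") else v) for k,v in c.items()})
    snap(n,n+'0')
a=cv2.imread('pics/top0.png');b=cv2.imread('pics/side0.png')
E
```

```text
pics
{'clock': 0.0, 'joints': array([-1.38162965e+00,  3.00484275e-01,  1.52157265e+00, -3.90836684e-05,
        1.32069789e+00, -6.65770375e-02]), 'qd': array([ 0.0002515 ,  0.00010665, -0.00078917,  0.00025566, -0.00018   ,
       -0.00034545]), 'effort': array([ 1.61788084e-03, -5.31808913e+01, -3.52738202e+01,  7.08793220e-02,
        2.43961177e-02, -9.20255206e-05]), 'eef_pos': array([ 139.08120449, -531.85574862,  204.88266999]), 'eef_rot': array([-3.14043055e+00, -3.95435032e-05,  2.55753385e-01]), 'wrist_force': array([-0.52845759,  0.10496499,  0.1627547 ]), 'moment': array([ 0.00709795, -0.04705034,  0.0077044 ]), 'finger_force': 0.0, 'finger_gap': 93.89207840266714}
top {'K': [[462.264, 0.0, 273.366], [0.0, 462.264, 204.757], [0.0, 0.0, 1.0]], 'cam_to_world': [[0.005, 0.982, -0.191, 281.496], [-1.0, 0.007, 0.014, -31.494], [0.015, 0.191, 0.981, 1432.496], [0.0, 0.0, 0.0, 1.0]]}
side {'K': [[417.145, 0.0, 287.121], [0.0, 417.145, 209.738], [0.0, 0.0, 1.0]], 'cam_to_world': [[-0.905, 0.246, -0.348, 181.846], [-0.425, -0.56, 0.711, 731.04], [-0.02, 0.791, 0.611, 753.968], [0.0, 0.0, 0.0, 1.0]]}
wrist {'K': [[315.763, 0.0, 281.984], [0.0, 315.763, 207.476], [0.0, 0.0, 1.0]], 'cam_to_world': [[0.253, 0.935, 0.249, 211.788], [-0.968, 0.245, 0.063, -512.521], [-0.002, -0.257, 0.966, 384.751], [0.0, 0.0, 0.0, 1.0]]}
```

View pics/top0.png

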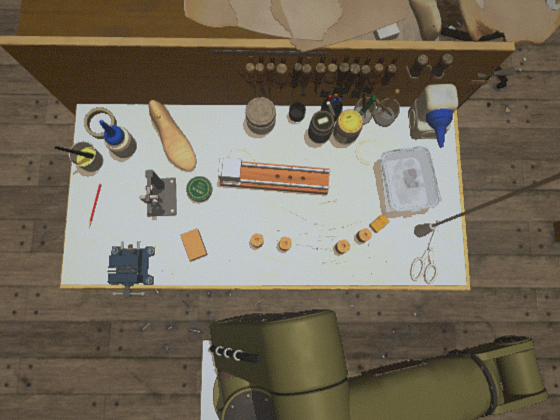

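View pics/side0.png

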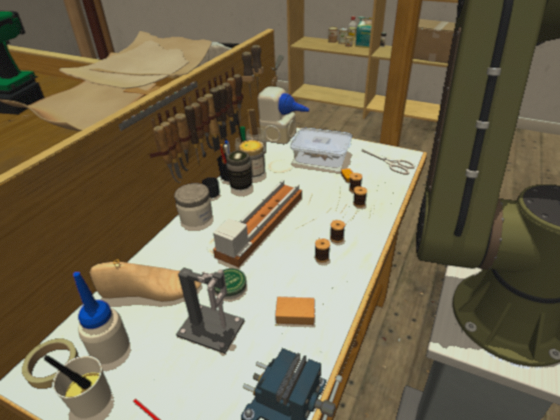

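The top view shows four spools at about (257,240), (285,243), (343,246) and (364,235), with the wax block at (379,223). The magazine runs from (230,172), the roof end, to (329,180), the open end. The hook is near (160,190), the tin at (199,188) and the cork at (194,245). The side view also shows four spools.

Run:
```python
from h import *
im=cv2.imread('pics/top0.png')
a=cv2.resize(im[145:270,130:400],None,fx=2.9,fy=2.9,interpolation=cv2.INTER_CUBIC)
b=cv2.imread('pics/side0.png')[250:355,160:320]
cv2.imwrite('pics/c1.png',np.vstack([a,np.zeros((230,a.shape[1],3),np.uint8)])[:590] if 0 else a)
cv2.imwrite('pics/c2.png',cv2.resize(b,None,fx=5,fy=5,interpolation=cv2.INTER_CUBIC))
hsv=cv2.cvtColor(im,cv2.COLOR_BGR2HSV)
m=cv2.inRange(hsv,(5,110,90),(25,255,255)); m[:150]=0;m[290:]=0
n,l,s,c=cv2.connectedComponentsWithStats(m)
for i in range(1,n):
    if s[i,4]>25: print(s[i],c[i].round(1),onz('top',*c[i],0).round(),onz('top',*c[i],50).round())
```

```text
[165 150  31  20 169] [180.7 160.4] [704. 246.   0.] [689. 237.  50.]
[457 150   7  56 181] [460.1 176.6] [ 658. -652.    0.] [ 644. -630.   50.]
[ 77 157  14   8  50] [ 83.3 160.5] [700. 556.   0.] [686. 536.  50.]
[243 162  53   5  54] [269.1 164. ] [694. -37.   0.] [680. -37.  50.]
[ 240  166   89   20 1108] [283.9 175.6] [656. -85.   0.] [643. -83.  50.]
[240 182  88  11 320] [283.5 187.4] [617. -84.   0.] [606. -82.  50.]
[370 214  19  18 178] [379.3 222.6] [ 506. -385.    0.] [ 498. -373.   50.]
[ 130  220  341   70 1438] [333.4 282.1] [ 321. -237.    0.] [ 319. -230.   50.]
[181 229  25  32 489] [193.3 244.4] [434. 196.   0.] [428. 188.  50.]
[359 229  12  12 115] [364.6 234.4] [ 468. -337.    0.] [ 462. -327.   50.]
[251 234  12  13 124] [256.6 239.9] [449.   0.   0.] [443.  -1.  50.]
[279 237  12  13 121] [284.7 243.2] [439. -88.   0.] [434. -86.  50.]
[337 240  13  13 124] [342.8 245.9] [ 432. -268.    0.] [ 427. -260.   50.]
[ 60 284  65   5 208] [ 92.7 286.9] [303. 495.   0.] [302. 477.  50.]
```

View pics/c1.png

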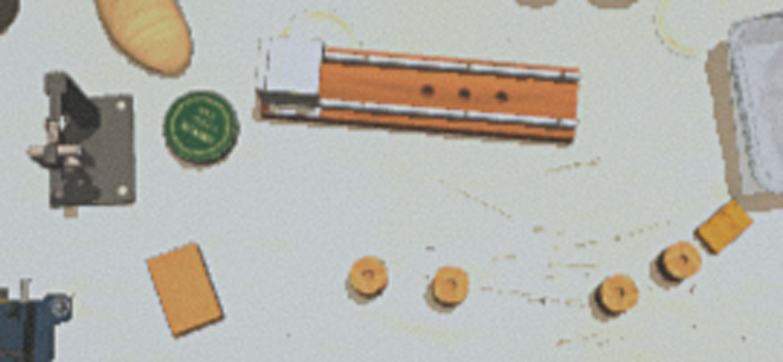

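View pics/c2.png

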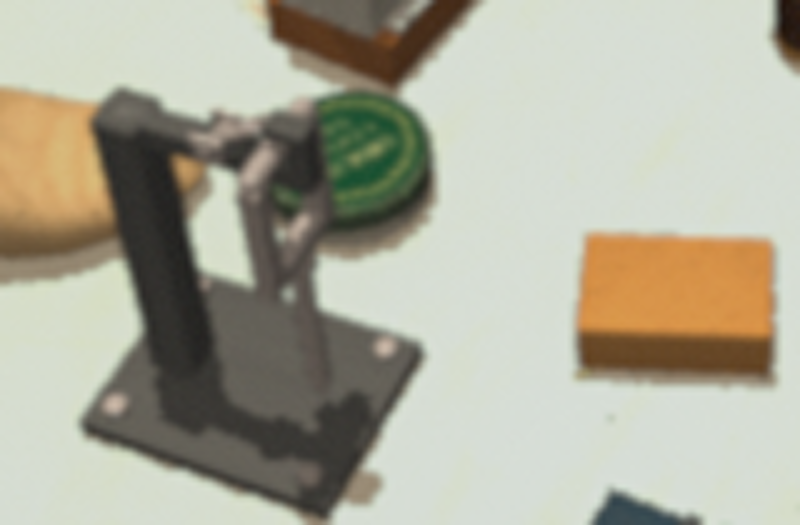

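The crops show four spools only, floor holes 4 to 6 in the lane, and the hook's nose pointing towards the robot. The lane's +x is about world yaw 1.487. I'll go above the spools and look from there.

>>> arm_command(
  targets=[
    {"hand":0.4,"x":0.0397,"y":-0.0174},
    {"x":0.0397,"y":-0.0174},
    {"x":0.0397,"y":-0.0174},
    {"x":0.0397,"y":-0.0174},
    {"x":0.0397,"y":-0.0174},
    {"x":0.0397,"y":-0.0174},
    {"x":0.0397,"y":-0.0174},
    {"x":0.0397,"y":-0.0174},
    {"x":0.0397,"y":-0.0174},
  ],
  newtons=12,
)

```text
schema error: expected keys hand, x, y, z, yaw
```

>>> arm_command(
  targets=[
    {"yaw":-0.137},
    {"yaw":-0.137},
    {"yaw":-0.137},
    {"yaw":-0.137},
    {"yaw":-0.137},
    {"yaw":-0.137},
    {"yaw":-0.137},
    {"yaw":-0.137},
    {"yaw":-0.135},
    {},
  ],
)

```text
schema error: expected keys hand, x, y, z, yaw
```

Run:
```python
from h import *
s=manip.read_state();print(s['eef_pos'],s['eef_rot'],s['clock'],s['finger_gap'])
c=get_calibration('wrist');print(np.round(c['cam_to_world'],2).tolist())
snap('wrist','w1');
```

```text
[ 139.12928718 -531.90509626  205.03193352] [-3.14072467e+00 -6.28370278e-05  2.55801899e-01] 0.15 93.75039074087073
[[0.25, 0.93, 0.25, 211.79], [-0.97, 0.24, 0.06, -512.53], [-0.0, -0.26, 0.97, 384.83], [0.0, 0.0, 0.0, 1.0]]
```

View pics/w1.png

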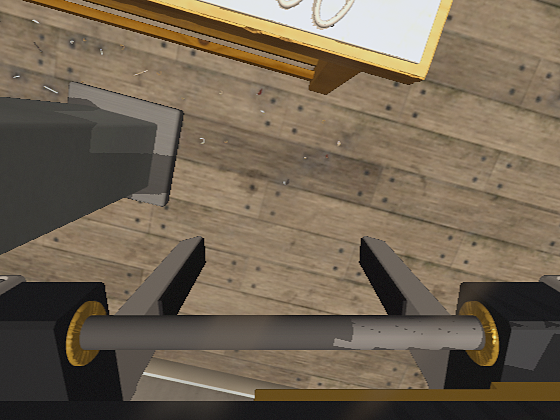

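The moves were refused because every row needs all five keys. The picture only shows the start pose: the fingers at the bottom and the bench edge at the top.

>>> arm_command(
  targets=[
    {"hand":0.4,"x":0.0397,"y":-0.0174,"z":0,"yaw":0},
    {"hand":0.4,"x":0.0397,"y":-0.0174,"z":0,"yaw":0},
    {"hand":0.4,"x":0.0397,"y":-0.0174,"z":0,"yaw":0},
    {"hand":0.4,"x":0.0397,"y":-0.0174,"z":0,"yaw":0},
    {"hand":0.4,"x":0.0397,"y":-0.0174,"z":0,"yaw":0},
    {"hand":0.4,"x":0.0397,"y":-0.0174,"z":0,"yaw":0},
    {"hand":0.4,"x":0.0397,"y":-0.0174,"z":0,"yaw":0},
    {"hand":0.4,"x":0.0397,"y":-0.0174,"z":0,"yaw":0},
    {"hand":0.4,"x":0.0397,"y":-0.0174,"z":0,"yaw":0},
  ],
  newtons=12,
)

```text
clock: 1.1
eef_pos: [446.4, -288.8, 205.5]
eef_rot: [3.142, 0.0, 0.256]
wrist_force: [-0.2, -1.4, 0.1]
finger_gap: 65.6
finger_force: 0.0
```

>>> arm_command(
  targets=[
    {"hand":0.4,"x":0,"y":0,"z":0,"yaw":-0.137},
    {"hand":0.4,"x":0,"y":0,"z":0,"yaw":-0.137},
    {"hand":0.4,"x":0,"y":0,"z":0,"yaw":-0.137},
    {"hand":0.4,"x":0,"y":0,"z":0,"yaw":-0.137},
    {"hand":0.4,"x":0,"y":0,"z":0,"yaw":-0.137},
    {"hand":0.4,"x":0,"y":0,"z":0,"yaw":-0.137},
    {"hand":0.4,"x":0,"y":0,"z":0,"yaw":-0.137},
    {"hand":0.4,"x":0,"y":0,"z":0,"yaw":-0.137},
    {"hand":0.4,"x":0,"y":0,"z":0,"yaw":-0.135},
    {"hand":0.4,"x":0,"y":0,"z":0,"yaw":0},
  ],
)

```text
clock: 2.1
eef_pos: [445.2, -290.1, 205.3]
eef_rot: [-3.141, -0.0, 1.489]
wrist_force: [0.2, -0.3, 0.5]
finger_gap: 65.7
finger_force: 0.0
```

Run:
```python
from h import *
s=manip.read_state();print(s['eef_pos'],s['eef_rot'],s['clock'],s['finger_gap'],s['joints'])
c=get_calibration('wrist');print(np.round(c['cam_to_world'],2).tolist())
snap('wrist','w2');
```

```text
[ 445.1567572  -290.13901072  205.31405657] [-3.14136041e+00 -1.63482705e-04  1.48900090e+00] 2.1 65.65933561021774 [-6.46558496e-01  2.58682475e-01  1.57393463e+00  1.42810764e-05
  1.30925923e+00 -5.64766785e-01]
[[1.0, 0.08, 0.02, 452.08], [-0.08, 0.96, 0.25, -215.44], [-0.0, -0.26, 0.97, 385.11], [0.0, 0.0, 0.0, 1.0]]
```

View pics/w2.png

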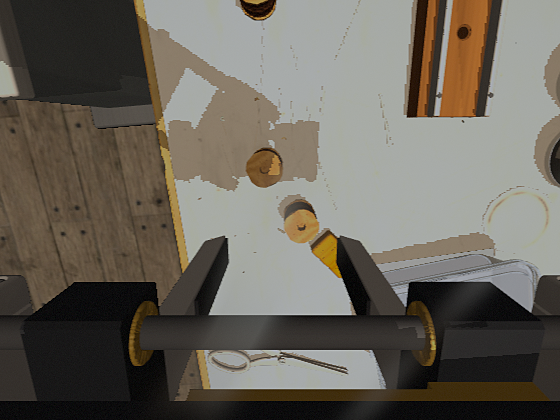

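The wrist view shows spool tops at about (264,167) and (300,227), the wax block at (327,253), and the lane end at about row 117 with one floor hole at (463,32).

Run:
```python
from h import *
for p in [(264,167),(301,227),(256,2)]: print('spool',onz('wrist',*p,50).round(1))
print('hole',onz('wrist',463,32,30).round(1))
for p in [(441,117),(488,117)]: print('lane?',onz('wrist',*p,48).round(1),onz('wrist',*p,30).round(1))
# top camera holes
im=cv2.imread('pics/top0.png'); g=cv2.cvtColor(im,cv2.COLOR_BGR2HSV)[:,:,2]
m=cv2.inRange(g[170:184,265:315],0,95)
n,l,s,c=cv2.connectedComponentsWithStats(m)
for i in range(1,n): print(s[i,4],c[i]+[265,170],onz('top',*(c[i]+[265,170]),30).round(1))
b=cv2.imread('pics/w2.png'); h=cv2.cvtColor(b,cv2.COLOR_BGR2HSV)
for r in (5,60,100): print(r,[tuple(int(v) for v in h[r,x]) for x in range(404,500,4)])
```

```text
spool [ 429.  -257.6   50. ]
spool [ 463.4 -327.8   50. ]
spool [ 437.2 -103.1   50. ]
hole [ 642.4 -141.4   30. ]
lane? [ 615.  -222.6   48. ] [ 623.6 -222.9   30. ]
lane? [ 662.9 -226.8   48. ] [ 674.2 -227.4   30. ]
2 [296.5 170. ] [ 666.6 -123.5   30. ]
4 [300.5 170. ] [ 666.7 -136.    30. ]
5 [310. 171.] [ 663.7 -165.9   30. ]
1 [314. 171.] [ 663.9 -178.4   30. ]
5 [276.8 175.6] [648.  -61.6  30. ]
5 [289.8 176.6] [ 645.1 -102.4   30. ]
4 [302.5 177.5] [ 642.5 -142.1   30. ]
5 [(54, 8, 169), (54, 8, 170), (27, 17, 152), (16, 71, 115), (14, 172, 40), (12, 203, 39), (14, 190, 133), (14, 185, 153), (13, 206, 88), (24, 28, 46), (15, 42, 49), (103, 13, 177), (13, 104, 159), (14, 186, 152), (14, 190, 145), (14, 190, 142), (14, 191, 151), (14, 193, 156), (14, 190, 162), (14, 187, 166), (14, 190, 168), (13, 190, 102), (50, 17, 46), (15, 52, 49)]
60 [(54, 8, 170), (22, 18, 154), (15, 159, 48), (12, 185, 40), (13, 218, 34), (14, 190, 152), (14, 193, 161), (13, 161, 81), (20, 44, 52), (17, 53, 148), (90, 12, 175), (14, 188, 160), (14, 188, 160), (14, 194, 155), (14, 194, 147), (14, 189, 150), (14, 189, 162), (15, 192, 161), (14, 188, 168), (14, 189, 147), (0, 11, 46), (14, 53, 53), (18, 55, 79), (90, 5, 169)]
100 [(25, 18, 154), (14, 115, 69), (15, 220, 36), (10, 204, 35), (14, 191, 151), (14, 193, 157), (12, 139, 75), (8, 40, 51), (0, 3, 164), (21, 15, 167), (14, 187, 162), (14, 185, 161), (14, 188, 156), (14, 187, 162), (15, 192, 165), (14, 189, 162), (14, 186, 162), (14, 181, 165), (13, 206, 110), (17, 46, 50), (23, 47, 49), (90, 1, 173), (42, 15, 170), (45, 6, 170)]
```

The holes agree in both cameras: hole4 (648,-62), hole5 (645,-102), hole6 (642,-142). I'll grip the right-hand spool at (463,-328).

>>> arm_command(
  targets=[
    {"hand":0.4,"x":-0.0361,"y":0.0212,"z":0,"yaw":0},
    {"hand":0.4,"x":0,"y":0,"z":0.045,"yaw":0},
    {"hand":0.4,"x":0,"y":0,"z":0.045,"yaw":0},
    {"hand":0.4,"x":0,"y":0,"z":0.045,"yaw":0},
    {"hand":0.4,"x":0,"y":0,"z":0.03,"yaw":0},
    {"hand":0.4,"x":0,"y":0,"z":0.018,"yaw":0},
    {"hand":0.4,"x":0,"y":0,"z":0,"yaw":0},
    {"hand":-0.5,"x":0,"y":0,"z":0,"yaw":0},
    {"hand":-0.5,"x":0,"y":0,"z":0,"yaw":0},
    {"hand":-0.5,"x":0,"y":0,"z":0,"yaw":0},
  ],
  newtons=12,
)

```text
clock: 3.15
eef_pos: [463.8, -328.4, 23.7]
eef_rot: [3.14, 0.001, 1.486]
wrist_force: [-0.5, 0.2, -0.4]
finger_gap: 45.2
finger_force: 0.0
```

>>> arm_command(
  targets=[
    {"hand":-0.5,"x":0,"y":0,"z":0,"yaw":0},
    {"hand":-0.5,"x":0,"y":0,"z":-0.02,"yaw":0},
    {"hand":-0.5,"x":0,"y":0,"z":-0.045,"yaw":0},
    {"hand":-0.5,"x":0,"y":0,"z":-0.045,"yaw":0},
    {"hand":-0.5,"x":0,"y":0,"z":-0.045,"yaw":0},
  ],
)

```text
clock: 3.65
eef_pos: [463.0, -327.7, 179.6]
eef_rot: [3.141, 0.0, 1.486]
wrist_force: [1.3, -0.1, -0.6]
finger_gap: 39.2
finger_force: 12.0
```

>>> arm_command(
  targets=[
    {"hand":-0.5,"x":0.0316,"y":0.0326,"z":0,"yaw":0},
    {"hand":-0.5,"x":0.0316,"y":0.0326,"z":0,"yaw":0},
    {"hand":-0.5,"x":0.0316,"y":0.0326,"z":0,"yaw":0},
    {"hand":-0.5,"x":0.0316,"y":0.0326,"z":0,"yaw":0},
    {"hand":-0.5,"x":0.0316,"y":0.0326,"z":0,"yaw":0},
    {"hand":-0.5,"x":0,"y":0,"z":0,"yaw":0},
    {"hand":-0.5,"x":0,"y":0,"z":0,"yaw":0},
  ],
)

```text
clock: 4.35
eef_pos: [639.1, -183.5, 177.1]
eef_rot: [-3.141, 0.0, 1.488]
wrist_force: [-0.6, 0.5, -0.0]
finger_gap: 39.6
finger_force: 12.0
```

Run:
```python
from h import *
s=manip.read_state();print(s['eef_pos'],s['eef_rot'],s['clock'],s['finger_gap'],s['finger_force'])
cal=get_calibration('wrist'); im=cv2.cvtColor(snap('wrist','w3'),cv2.COLOR_RGB2HSV)
hole=np.array([645.1,-102.4,30]); u=np.array([.0767,.997,0])
print([proj('wrist',hole+u*40*k).round(1).tolist() for k in(1,0,-1)])
for k in (3.5,2.5,1.5,.5,-.5,):
    p=hole+u*40*k; x,y=proj('wrist',p); r=int(round(y)); print(r,x.round(1))
    if 0<=r<420: print(' '.join(f'{int(im[r,c,1])}/{int(im[r,c,2])}' for c in range(int(x)-48,int(x)+50,3)))
```

```text
[ 639.10644574 -183.5380934   177.12706746] [-3.14100832e+00  4.31913232e-05  1.48810368e+00] 4.35 39.56885530921972 11.99986817797253
[[281.1, 73.4], [281.4, 116.6], [281.7, 157.0]]
-48 280.1
3 280.5
4/186 5/186 169/166 187/162 181/163 44/138 11/185 28/163 189/182 183/174 181/172 183/171 182/170 184/165 183/178 181/178 194/159 182/164 180/171 181/180 180/184 176/184 183/184 181/185 188/114 39/136 12/185 24/167 184/184 187/183 210/177 7/187 5/186
51 280.9
7/186 8/187 12/192 194/177 186/167 198/175 16/189 12/191 154/116 182/178 186/174 177/176 183/173 187/172 185/174 187/166 186/167 183/170 184/177 183/185 183/185 176/185 184/186 175/186 207/116 38/167 9/188 117/177 180/181 181/185 27/182 10/186 12/186
95 281.2
60/153 59/152 57/153 210/108 185/109 197/115 37/131 45/136 123/79 199/113 192/114 190/113 194/104 188/144 184/172 183/166 183/174 183/180 179/182 182/184 179/185 175/185 178/185 178/165 117/59 8/189 5/189 184/165 175/184 161/184 8/187 10/187 8/186
137 281.5
60/154 58/153 60/153 72/145 189/104 192/114 58/101 44/138 30/92 192/117 187/116 186/114 185/113 183/103 189/104 173/102 172/113 176/113 173/115 173/118 174/110 174/113 169/195 168/123 39/125 48/133 62/111 149/106 148/110 74/142 66/150 7/188 11/187
```

View pics/w3.png

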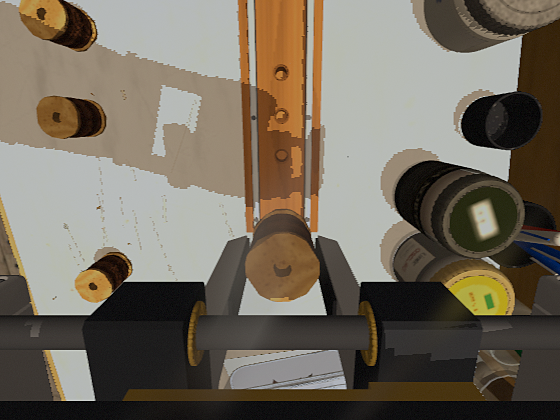

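The held spool is at (282,260) and the holes are at about (282,73), (281,116) and (281,155), so the lane runs straight up the image. Next I compute the exact axis.

```bash
cat >> h.py <<'E'
def move(x,y):
    s=manip.read_state(); p=s['eef_pos']; w=s['eef_rot'][2]; d=np.array([x-p[0],y-p[1]])
    return round(d@[np.cos(w),np.sin(w)],1),round(d@[np.sin(w),-np.cos(w)],1)
E
python3 - <<'E'
from h import *
g=cv2.cvtColor(cv2.imread('pics/w3.png'),cv2.COLOR_BGR2GRAY).astype(int)
H=[]
for cx,cy in((281.5,73),(281.5,116),(281.5,155)):
    y0,x0=int(cy)-9,int(cx)-9; w=g[y0:y0+19,x0:x0+19]; m=(w<np.median(w)*.72)
    ys,xs=np.nonzero(m); c=((xs.min()+xs.max())/2+x0,(ys.min()+ys.max())/2+y0); P=onz('wrist',*c,30);H.append(P);print(m.sum(),c,P.round(1))
h4=np.array([648,-61.6]);
for yaw in(1.488,1.494):
    u=np.array([np.cos(yaw),np.sin(yaw)]); t=h4+68*u; print(yaw,t.round(1),move(*t))
E
```

```text
82 (np.float64(281.0), np.float64(72.0)) [648.2 -61.3  30. ]
78 (np.float64(279.5), np.float64(115.0)) [ 643.4 -100.8   30. ]
29 (np.float64(280.5), np.float64(155.0)) [ 641.  -140.1   30. ]
1.488 [653.6   6.2] (np.float64(191.2), np.float64(-1.0))
1.494 [653.2   6.2] (np.float64(191.2), np.float64(-1.4))
```

>>> arm_command(
  targets=[
    {"hand":-0.5,"x":0.048,"y":-0.0013,"z":0,"yaw":0},
    {"hand":-0.5,"x":0.048,"y":0,"z":0,"yaw":0},
    {"hand":-0.5,"x":0.048,"y":0,"z":0,"yaw":0},
    {"hand":-0.5,"x":0.0472,"y":0,"z":0,"yaw":0},
    {"hand":-0.5,"x":0,"y":0,"z":0.04,"yaw":0},
    {"hand":-0.5,"x":0,"y":0,"z":0.03,"yaw":0},
    {"hand":-0.5,"x":0,"y":0,"z":0.02,"yaw":0},
    {"hand":-0.5,"x":0,"y":0,"z":0,"yaw":0},
  ],
)

```text
clock: 5.2
eef_pos: [652.0, 5.2, 85.0]
eef_rot: [-3.137, 0.0, 1.485]
wrist_force: [0.4, 0.4, -0.9]
finger_gap: 39.5
finger_force: 12.0
```

>>> arm_command(
  targets=[
    {"hand":-0.5,"x":0,"y":0,"z":0.01,"yaw":0},
    {"hand":-0.5,"x":0,"y":0,"z":0.01,"yaw":0},
    {"hand":-0.5,"x":0,"y":0,"z":0.009,"yaw":0},
    {"hand":-0.5,"x":0,"y":0,"z":0.003,"yaw":0},
    {"hand":-0.5,"x":0,"y":0,"z":0,"yaw":0},
    {"hand":-0.5,"x":0,"y":0,"z":0,"yaw":0},
  ],
)

```text
clock: 5.8
eef_pos: [653.9, 6.5, 55.8]
eef_rot: [3.141, -0.0, 1.487]
wrist_force: [0.4, -0.4, -0.7]
finger_gap: 39.5
finger_force: 12.0
```

>>> arm_command(
  targets=[
    {"hand":-0.5,"x":0,"y":0,"z":0.0015,"yaw":0},
    {"hand":-0.5,"x":0,"y":0,"z":0,"yaw":0},
    {"hand":0.15,"x":0,"y":0,"z":0,"yaw":0},
    {"hand":0.15,"x":0,"y":0,"z":0,"yaw":0},
    {"hand":0.15,"x":0,"y":0,"z":0,"yaw":0},
    {"hand":0.4,"x":0,"y":0,"z":-0.04,"yaw":0},
    {"hand":0.4,"x":0,"y":0,"z":-0.045,"yaw":0},
    {"hand":0.4,"x":0,"y":0,"z":-0.045,"yaw":0},
    {"hand":0.4,"x":0,"y":0,"z":0,"yaw":0},
  ],
)

```text
clock: 6.7
eef_pos: [655.9, 6.4, 191.3]
eef_rot: [3.131, -0.0, 1.487]
wrist_force: [-0.7, -0.1, -0.1]
finger_gap: 66.1
finger_force: 0.0
```

```bash
cat > spools.py <<'E'
from h import *
im=cv2.cvtColor(camera('top'),cv2.COLOR_RGB2HSV)
cv2.imwrite('pics/t.png',cv2.cvtColor(im,cv2.COLOR_HSV2BGR))
m=cv2.inRange(im,(5,110,90),(25,255,255)); m[:190]=0;m[275:]=0
n,l,s,c=cv2.connectedComponentsWithStats(m)
for i in range(1,n):
    if 60<s[i,4]<600: p=onz('top',*c[i],50); print(s[i,4],c[i].round(1),p.round(1),move(*p[:2]))
s=manip.read_state();print(s['eef_pos'].round(1),s['eef_rot'].round(3),s['clock'])
E
python3 spools.py
```

```text
70 [313.3 190.6] [ 596.1 -173.3   50. ] (np.float64(-184.1), np.float64(-43.5))
181 [379.2 222.7] [ 498.1 -372.5   50. ] (np.float64(-390.8), np.float64(-124.5))
197 [465.4 246. ] [ 428.8 -630.4   50. ] (np.float64(-653.6), np.float64(-171.9))
480 [193.  244.3] [428.9 188.8  50. ] (np.float64(162.8), np.float64(-240.4))
126 [284.7 243.2] [433.7 -85.4  50. ] (np.float64(-110.1), np.float64(-212.7))
123 [342.8 245.9] [ 426.8 -260.2   50. ] (np.float64(-284.8), np.float64(-204.9))
[654.9   6.5 187.4] [ 3.136 -0.     1.487] 6.75
```

>>> arm_command(
  targets=[
    {"hand":0.4,"x":-0.0218,"y":-0.0423,"z":0,"yaw":0},
    {"hand":0.4,"x":-0.0218,"y":-0.0423,"z":0,"yaw":0},
    {"hand":0.4,"x":-0.0218,"y":-0.0423,"z":0,"yaw":0},
    {"hand":0.4,"x":-0.0218,"y":-0.0423,"z":0,"yaw":0},
    {"hand":0.4,"x":-0.0218,"y":-0.0423,"z":0,"yaw":0},
    {"hand":0.4,"x":0,"y":0,"z":0.04,"yaw":0},
    {"hand":0.4,"x":0,"y":0,"z":0.04,"yaw":0},
    {"hand":0.4,"x":0,"y":0,"z":0.02,"yaw":0},
    {"hand":0.4,"x":0,"y":0,"z":0,"yaw":0},
  ],
)

```text
clock: 7.65
eef_pos: [431.8, -83.9, 81.0]
eef_rot: [-3.136, -0.001, 1.487]
wrist_force: [-0.5, 0.5, 0.4]
finger_gap: 65.8
finger_force: 0.0
```

Run:
```python
from h import *
s=manip.read_state();print(s['eef_pos'].round(1),s['eef_rot'].round(3))
im=snap('wrist','w4')
h=cv2.cvtColor(im,cv2.COLOR_RGB2HSV); m=cv2.inRange(h,(5,110,60),(25,255,255)); m[280:]=0
n,l,st,c=cv2.connectedComponentsWithStats(m)
for i in range(1,n):
    if st[i,4]>400: print(st[i],c[i].round(),onz('wrist',*c[i],50).round(1))
print(proj('wrist',[435,-84.5,50]))
```

```text
[431.8 -83.9  81. ] [-3.136e+00 -1.000e-03  1.487e+00]
[  88    0   69  280 3092] [122. 137.] [333.8  -9.1  50. ]
[ 501    0   59  280 4177] [534. 144.] [604. -36.  50.]
[ 262   75   62   65 3022] [293. 107.] [447.5   0.8  50. ]
[544 226  16  49 452] [554. 251.] [ 627.  -113.8   50. ]
[284.45343271 233.3364573 ]
```

View pics/w4.png

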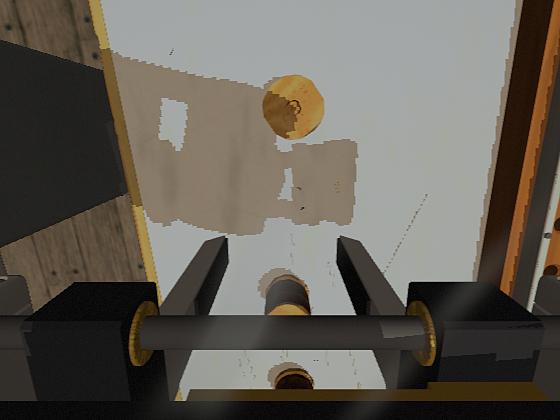

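The picture shows a spool top at (293,107) as expected. Another is at about (289,312), behind the fingers, where I expected it at (284,233). It may have been knocked, so I check.

```bash
python3 - <<'E'
from h import *
print(onz('wrist',289,312,50).round(1),onz('wrist',293,380,50).round(1),proj('wrist',[463,-184,50]))
E
python3 spools.py
```

```text
[ 433.2 -148.    50. ] [ 431.6 -210.8   50. ] [330.14791761 349.385964  ]
68 [313.7 190.6] [ 596.1 -174.7   50. ] (np.float64(-76.4), np.float64(169.3))
181 [379.2 222.7] [ 498.1 -372.5   50. ] (np.float64(-281.8), np.float64(88.2))
193 [465.4 245.9] [ 429.  -630.5   50. ] (np.float64(-544.6), np.float64(41.0))
490 [193.3 244.4] [428.4 187.9  50. ] (np.float64(270.8), np.float64(-28.2))
108 [256.  239.5] [444.4   0.7  50. ] (np.float64(85.6), np.float64(3.4))
125 [342.8 245.9] [ 426.6 -260.    50. ] (np.float64(-175.7), np.float64(7.6))
[433.8 -84.3  84. ] [-3.141 -0.     1.487] 7.75
```

The middle spool was probably knocked back to about (433,-148). I'll take the clear one at (445,1) now and recheck after.

>>> arm_command(
  targets=[
    {"hand":0.4,"x":0.043,"y":0.0045,"z":0,"yaw":0},
    {"hand":0.4,"x":0.0427,"y":0,"z":0,"yaw":0},
    {"hand":0.4,"x":0,"y":0,"z":0,"yaw":0},
    {"hand":0.4,"x":0,"y":0,"z":0.03,"yaw":0},
    {"hand":0.4,"x":0,"y":0,"z":0.02,"yaw":0},
    {"hand":0.4,"x":0,"y":0,"z":0.011,"yaw":0},
    {"hand":0.4,"x":0,"y":0,"z":0,"yaw":0},
    {"hand":-0.5,"x":0,"y":0,"z":0,"yaw":0},
    {"hand":-0.5,"x":0,"y":0,"z":0,"yaw":0},
    {"hand":-0.5,"x":0,"y":0,"z":0,"yaw":0},
  ],
)

```text
clock: 8.75
eef_pos: [446.0, 0.5, 23.8]
eef_rot: [3.14, -0.0, 1.487]
wrist_force: [-0.8, 0.4, -0.4]
finger_gap: 44.8
finger_force: 0.0
```

>>> arm_command(
  targets=[
    {"hand":-0.5,"x":0,"y":0,"z":0,"yaw":0},
    {"hand":-0.5,"x":0,"y":0,"z":-0.02,"yaw":0},
    {"hand":-0.5,"x":0,"y":0,"z":-0.045,"yaw":0},
    {"hand":-0.5,"x":0,"y":0,"z":-0.045,"yaw":0},
    {"hand":-0.5,"x":0,"y":0,"z":-0.035,"yaw":0},
    {"hand":-0.5,"x":0,"y":0,"z":0,"yaw":0},
    {"hand":-0.5,"x":0,"y":0,"z":0,"yaw":0},
  ],
)

```text
clock: 9.45
eef_pos: [445.5, 0.6, 168.0]
eef_rot: [3.141, -0.0, 1.487]
wrist_force: [0.1, 0.7, -1.1]
finger_gap: 39.4
finger_force: 12.0
```

```bash
python3 spools.py; python3 -c "
from h import *
u=np.array([np.cos(1.49),np.sin(1.49)]);h4=np.array([647.8,-61.6])
for a in(10,-40,-95): print(a,(h4+(a+8)*u).round(1),move(*(h4+(a+8)*u)))"
```

```text
67 [313.7 190.6] [ 596.2 -174.6   50. ] (np.float64(-161.9), np.float64(165.3))
180 [379.3 222.6] [ 498.1 -372.7   50. ] (np.float64(-367.6), np.float64(84.2))
192 [465.4 245.7] [ 429.7 -630.4   50. ] (np.float64(-630.1), np.float64(37.6))
494 [193.3 244.5] [428.1 187.9  50. ] (np.float64(185.2), np.float64(-32.6))
125 [309.4 245.6] [ 426.9 -159.6   50. ] (np.float64(-161.2), np.float64(-4.7))
122 [342.8 245.9] [ 426.8 -260.1   50. ] (np.float64(-261.4), np.float64(3.7))
[445.    0.6 167.1] [-3.14   0.     1.487] 9.5
10 [649.3 -43.7] (np.float64(-27.0), np.float64(207.2))
-40 [645.2 -93.5] (np.float64(-77.0), np.float64(207.4))
-95 [ 640.8 -148.3] (np.float64(-132.0), np.float64(207.5))
```

>>> arm_command(
  targets=[
    {"hand":-0.5,"x":-0.0054,"y":0.0414,"z":0,"yaw":0},
    {"hand":-0.5,"x":-0.0054,"y":0.0414,"z":0,"yaw":0},
    {"hand":-0.5,"x":-0.0054,"y":0.0414,"z":0,"yaw":0},
    {"hand":-0.5,"x":-0.0054,"y":0.0414,"z":0,"yaw":0},
    {"hand":-0.5,"x":-0.0054,"y":0.0414,"z":0,"yaw":0},
    {"hand":-0.5,"x":0,"y":0,"z":0.04,"yaw":0},
    {"hand":-0.5,"x":0,"y":0,"z":0.03,"yaw":0},
    {"hand":-0.5,"x":0,"y":0,"z":0.015,"yaw":0},
    {"hand":-0.5,"x":0,"y":0,"z":0,"yaw":0},
  ],
)

```text
clock: 10.4
eef_pos: [648.0, -43.5, 79.8]
eef_rot: [-3.136, -0.0, 1.487]
wrist_force: [0.7, 0.2, -0.2]
finger_gap: 39.1
finger_force: 12.0
```

>>> arm_command(
  targets=[
    {"hand":-0.5,"x":0,"y":0,"z":0.01,"yaw":0},
    {"hand":-0.5,"x":0,"y":0,"z":0.01,"yaw":0},
    {"hand":-0.5,"x":0,"y":0,"z":0.006,"yaw":0},
    {"hand":-0.5,"x":0,"y":0,"z":0,"yaw":0},
    {"hand":-0.5,"x":0,"y":0,"z":0,"yaw":0},
  ],
)

```text
clock: 10.9
eef_pos: [649.7, -43.7, 57.3]
eef_rot: [3.141, -0.0, 1.487]
wrist_force: [0.3, -0.6, 0.2]
finger_gap: 39.5
finger_force: 12.0
```

>>> arm_command(
  targets=[
    {"hand":-0.5,"x":0,"y":0,"z":0.003,"yaw":0},
    {"hand":-0.5,"x":0,"y":0,"z":0,"yaw":0},
    {"hand":0.15,"x":0,"y":0,"z":0,"yaw":0},
    {"hand":0.15,"x":0,"y":0,"z":0,"yaw":0},
    {"hand":0.15,"x":0,"y":0,"z":0,"yaw":0},
    {"hand":0.4,"x":0,"y":0,"z":-0.04,"yaw":0},
    {"hand":0.4,"x":0,"y":0,"z":-0.045,"yaw":0},
    {"hand":0.4,"x":0,"y":0,"z":-0.03,"yaw":0},
  ],
)

```text
clock: 11.7
eef_pos: [650.0, -43.7, 172.3]
eef_rot: [3.139, 0.0, 1.487]
wrist_force: [-0.5, -0.2, 0.0]
finger_gap: 65.7
finger_force: 0.0
```

>>> arm_command(
  targets=[
    {"hand":0.4,"x":-0.0221,"y":-0.0351,"z":0,"yaw":0},
    {"hand":0.4,"x":-0.0221,"y":-0.0351,"z":0,"yaw":0},
    {"hand":0.4,"x":-0.0221,"y":-0.0351,"z":0,"yaw":0},
    {"hand":0.4,"x":-0.0221,"y":-0.0351,"z":0,"yaw":0},
    {"hand":0.4,"x":-0.0221,"y":-0.0351,"z":0,"yaw":0},
    {"hand":0.4,"x":-0.0221,"y":-0.0351,"z":0,"yaw":0},
    {"hand":0.4,"x":0,"y":0,"z":0.04,"yaw":0},
    {"hand":0.4,"x":0,"y":0,"z":0.03,"yaw":0},
    {"hand":0.4,"x":0,"y":0,"z":0,"yaw":0},
    {"hand":0.4,"x":0,"y":0,"z":0,"yaw":0},
  ],
)

```text
clock: 12.7
eef_pos: [428.9, -158.2, 99.8]
eef_rot: [-3.142, -0.0, 1.487]
wrist_force: [1.2, 0.4, 0.2]
finger_gap: 65.6
finger_force: 0.0
```

```bash
python3 spools.py
python3 - <<'E'
from h import *
im=camera('wrist'); h=cv2.cvtColor(im,cv2.COLOR_RGB2HSV); m=cv2.inRange(h,(5,110,60),(25,255,255)); m[:,:215]=0;m[:,350:]=0;m[285:]=0
n,l,st,c=cv2.connectedComponentsWithStats(m)
for i in range(1,n):
    if st[i,4]>200: print(st[i],c[i].round(),onz('wrist',*c[i],50).round(1))
print(proj('wrist',[428.5,-158,50]))
E
```

```text
70 [313.3 190.6] [ 596.1 -173.3   50. ] (np.float64(-1.0), np.float64(167.5))
182 [379.2 222.6] [ 498.2 -372.5   50. ] (np.float64(-207.7), np.float64(86.5))
189 [465.4 245.9] [ 428.9 -630.5   50. ] (np.float64(-470.5), np.float64(39.1))
490 [193.3 244.4] [428.4 187.9  50. ] (np.float64(345.0), np.float64(-29.9))
[ 429.3 -158.3  100.4] [3.14  0.    1.487] 12.75
[ 257  202   51   49 1466] [285. 226.] [ 431.9 -159.1   50. ]
[280.09665528 225.0370939 ]
```

Wrist confirms the spool at (430,-159). Descend 77 mm and grip.

>>> arm_command(
  targets=[
    {"hand":0.4,"x":-0.0005,"y":0.001,"z":0.04,"yaw":0},
    {"hand":0.4,"x":0,"y":0,"z":0.025,"yaw":0},
    {"hand":0.4,"x":0,"y":0,"z":0.0115,"yaw":0},
    {"hand":0.4,"x":0,"y":0,"z":0,"yaw":0},
    {"hand":-0.5,"x":0,"y":0,"z":0,"yaw":0},
    {"hand":-0.5,"x":0,"y":0,"z":0,"yaw":0},
    {"hand":-0.5,"x":0,"y":0,"z":0,"yaw":0},
    {"hand":-0.5,"x":0,"y":0,"z":0,"yaw":0},
  ],
)

```text
clock: 13.6
eef_pos: [429.9, -158.9, 23.2]
eef_rot: [3.14, 0.0, 1.487]
wrist_force: [-1.2, 0.1, 6.4]
finger_gap: 39.3
finger_force: 12.0
```

>>> arm_command(
  targets=[
    {"hand":-0.5,"x":0,"y":0,"z":-0.02,"yaw":0},
    {"hand":-0.5,"x":0,"y":0,"z":-0.045,"yaw":0},
    {"hand":-0.5,"x":0,"y":0,"z":-0.045,"yaw":0},
    {"hand":-0.5,"x":0,"y":0,"z":-0.035,"yaw":0},
    {"hand":-0.5,"x":0,"y":0,"z":0,"yaw":0},
    {"hand":-0.5,"x":0,"y":0,"z":0,"yaw":0},
  ],
)

```text
clock: 14.2
eef_pos: [429.5, -158.7, 167.6]
eef_rot: [3.141, 0.0, 1.487]
wrist_force: [0.0, -0.0, -1.8]
finger_gap: 39.2
finger_force: 12.0
```

```bash
python3 spools.py; python3 -c "
from h import *
u=np.array([np.cos(1.49),np.sin(1.49)]);h4=np.array([647.8,-61.6])
for a in(10,-40,-95): print(a,(h4+(a+8)*u).round(1),move(*(h4+(a+8)*u)))"
```

```text
68 [313.7 190.6] [ 596.1 -174.7   50. ] (np.float64(-2.1), np.float64(167.8))
181 [379.2 222.7] [ 498.1 -372.5   50. ] (np.float64(-207.5), np.float64(86.7))
190 [465.4 246.4] [ 427.4 -630.5   50. ] (np.float64(-470.4), np.float64(37.9))
492 [193.3 244.5] [428.3 187.8  50. ] (np.float64(345.1), np.float64(-29.9))
[ 429.1 -158.5  166.6] [-3.141 -0.     1.487] 14.25
10 [649.3 -43.7] (np.float64(132.9), np.float64(209.8))
-40 [645.2 -93.5] (np.float64(82.9), np.float64(209.9))
-95 [ 640.8 -148.3] (np.float64(27.9), np.float64(210.1))
```

>>> arm_command(
  targets=[
    {"hand":-0.5,"x":0.0166,"y":0.042,"z":0,"yaw":0},
    {"hand":-0.5,"x":0.0166,"y":0.042,"z":0,"yaw":0},
    {"hand":-0.5,"x":0.0166,"y":0.042,"z":0,"yaw":0},
    {"hand":-0.5,"x":0.0166,"y":0.042,"z":0,"yaw":0},
    {"hand":-0.5,"x":0.0166,"y":0.042,"z":0,"yaw":0},
    {"hand":-0.5,"x":0,"y":0,"z":0.04,"yaw":0},
    {"hand":-0.5,"x":0,"y":0,"z":0.03,"yaw":0},
    {"hand":-0.5,"x":0,"y":0,"z":0.015,"yaw":0},
    {"hand":-0.5,"x":0,"y":0,"z":0,"yaw":0},
  ],
)

```text
clock: 15.15
eef_pos: [644.2, -93.4, 79.3]
eef_rot: [-3.136, -0.001, 1.487]
wrist_force: [0.1, -0.1, -0.7]
finger_gap: 39.4
finger_force: 12.0
```

>>> arm_command(
  targets=[
    {"hand":-0.5,"x":0,"y":0,"z":0.01,"yaw":0},
    {"hand":-0.5,"x":0,"y":0,"z":0.01,"yaw":0},
    {"hand":-0.5,"x":0,"y":0,"z":0.006,"yaw":0},
    {"hand":-0.5,"x":0,"y":0,"z":0.0015,"yaw":0},
    {"hand":-0.5,"x":0,"y":0,"z":0,"yaw":0},
  ],
)

```text
clock: 15.65
eef_pos: [645.7, -93.6, 55.1]
eef_rot: [3.141, 0.0, 1.487]
wrist_force: [-0.4, -0.3, -0.2]
finger_gap: 39.3
finger_force: 12.0
```

>>> arm_command(
  targets=[
    {"hand":-0.5,"x":0,"y":0,"z":0.0012,"yaw":0},
    {"hand":-0.5,"x":0,"y":0,"z":0,"yaw":0},
    {"hand":0.15,"x":0,"y":0,"z":0,"yaw":0},
    {"hand":0.15,"x":0,"y":0,"z":0,"yaw":0},
    {"hand":0.15,"x":0,"y":0,"z":0,"yaw":0},
    {"hand":0.4,"x":0,"y":0,"z":-0.04,"yaw":0},
    {"hand":0.4,"x":0,"y":0,"z":-0.045,"yaw":0},
    {"hand":0.4,"x":0,"y":0,"z":-0.03,"yaw":0},
  ],
)

```text
clock: 16.45
eef_pos: [646.2, -93.7, 172.1]
eef_rot: [3.139, 0.0, 1.487]
wrist_force: [0.2, 0.4, 0.2]
finger_gap: 65.3
finger_force: 0.0
```

>>> arm_command(
  targets=[
    {"hand":0.4,"x":-0.0303,"y":-0.0337,"z":0,"yaw":0},
    {"hand":0.4,"x":-0.0303,"y":-0.0337,"z":0,"yaw":0},
    {"hand":0.4,"x":-0.0303,"y":-0.0337,"z":0,"yaw":0},
    {"hand":0.4,"x":-0.0303,"y":-0.0337,"z":0,"yaw":0},
    {"hand":0.4,"x":-0.0303,"y":-0.0337,"z":0,"yaw":0},
    {"hand":0.4,"x":-0.0303,"y":-0.0337,"z":0,"yaw":0},
    {"hand":0.4,"x":0,"y":0,"z":0.04,"yaw":0},
    {"hand":0.4,"x":0,"y":0,"z":0.03,"yaw":0},
    {"hand":0.4,"x":0,"y":0,"z":0,"yaw":0},
    {"hand":0.4,"x":0,"y":0,"z":0,"yaw":0},
  ],
)

```text
clock: 17.45
eef_pos: [429.3, -257.9, 99.6]
eef_rot: [3.142, 0.0, 1.487]
wrist_force: [-0.1, -0.2, 0.7]
finger_gap: 65.9
finger_force: 0.0
```

Run:
```python
from h import *
print(manip.read_state()['eef_pos'].round(1))
im=camera('wrist'); h=cv2.cvtColor(im,cv2.COLOR_RGB2HSV); m=cv2.inRange(h,(5,110,60),(25,255,255)); m[:,:215]=0;m[:,350:]=0;m[285:]=0
n,l,st,c=cv2.connectedComponentsWithStats(m)
for i in range(1,n):
    if st[i,4]>200: print(st[i],c[i].round(),onz('wrist',*c[i],50).round(1))
```

```text
[ 429.3 -257.9   99.6]
[ 256  204   51   49 1623] [282. 227.] [ 430.2 -259.5   50. ]
```

>>> arm_command(
  targets=[
    {"hand":0.4,"x":-0.001,"y":0,"z":0.04,"yaw":0},
    {"hand":0.4,"x":0,"y":0,"z":0.025,"yaw":0},
    {"hand":0.4,"x":0,"y":0,"z":0.0115,"yaw":0},
    {"hand":0.4,"x":0,"y":0,"z":0,"yaw":0},
    {"hand":-0.5,"x":0,"y":0,"z":0,"yaw":0},
    {"hand":-0.5,"x":0,"y":0,"z":0,"yaw":0},
    {"hand":-0.5,"x":0,"y":0,"z":0,"yaw":0},
    {"hand":-0.5,"x":0,"y":0,"z":0,"yaw":0},
  ],
  newtons=15,
)

```text
clock: 18.3
eef_pos: [429.2, -259.1, 23.0]
eef_rot: [3.14, 0.001, 1.487]
wrist_force: [-0.7, 0.1, 7.2]
finger_gap: 39.1
finger_force: 15.0
```

>>> arm_command(
  targets=[
    {"hand":-0.5,"x":0,"y":0,"z":-0.02,"yaw":0},
    {"hand":-0.5,"x":0,"y":0,"z":-0.045,"yaw":0},
    {"hand":-0.5,"x":0,"y":0,"z":-0.045,"yaw":0},
    {"hand":-0.5,"x":0,"y":0,"z":-0.035,"yaw":0},
    {"hand":-0.5,"x":0,"y":0,"z":0,"yaw":0},
    {"hand":-0.5,"x":0,"y":0,"z":0,"yaw":0},
  ],
)

```text
clock: 18.9
eef_pos: [428.9, -258.8, 167.4]
eef_rot: [3.141, 0.0, 1.487]
wrist_force: [-0.4, -0.1, -1.6]
finger_gap: 39.0
finger_force: 15.0
```

```bash
python3 -c "
from h import *
print(manip.read_state()['eef_pos'].round(1),manip.read_state()['eef_rot'])
u=np.array([np.cos(1.49),np.sin(1.49)]);h4=np.array([647.8,-61.6])
for a in(10,-40,-100): print(a,(h4+(a+8)*u).round(1),move(*(h4+(a+8)*u)))"
```

```text
[ 428.9 -258.8  167.4] [3.14082981e+00 4.22089315e-04 1.48678726e+00]
10 [649.3 -43.7] (np.float64(232.9), np.float64(201.6))
-40 [645.2 -93.5] (np.float64(182.9), np.float64(201.7))
-100 [ 640.4 -153.3] (np.float64(122.9), np.float64(201.9))
```

>>> arm_command(
  targets=[
    {"hand":-0.5,"x":0.0205,"y":0.0337,"z":0,"yaw":0},
    {"hand":-0.5,"x":0.0205,"y":0.0337,"z":0,"yaw":0},
    {"hand":-0.5,"x":0.0205,"y":0.0337,"z":0,"yaw":0},
    {"hand":-0.5,"x":0.0205,"y":0.0337,"z":0,"yaw":0},
    {"hand":-0.5,"x":0.0205,"y":0.0337,"z":0,"yaw":0},
    {"hand":-0.5,"x":0.0205,"y":0.0337,"z":0,"yaw":0},
    {"hand":-0.5,"x":0,"y":0,"z":0,"yaw":0},
    {"hand":-0.5,"x":0,"y":0,"z":0,"yaw":0},
  ],
)

```text
clock: 19.7
eef_pos: [640.2, -152.7, 164.7]
eef_rot: [-3.138, -0.001, 1.488]
wrist_force: [0.3, -0.4, -1.5]
finger_gap: 39.3
finger_force: 15.0
```

Run:
```python
from h import *
print(manip.read_state()['eef_pos'].round(1))
u=np.array([np.cos(1.49),np.sin(1.49),0]);h4=np.array([647.8,-61.6,80])
im=snap('wrist','w5'); print([proj('wrist',h4+(a+8)*u).round().tolist() for a in(60,10,-40)])
t=snap('top','t5'); h=cv2.imread('pics/t5.png'); cv2.imwrite('pics/m5.png',np.hstack([im[0:300,130:430,::-1],cv2.resize(h[150:210,200:350],None,fx=3,fy=5)[:300]]))
```

```text
[ 640.2 -152.7  164.7]
[[282.0, 6.0], [282.0, 78.0], [282.0, 143.0]]
```

View pics/m5.png

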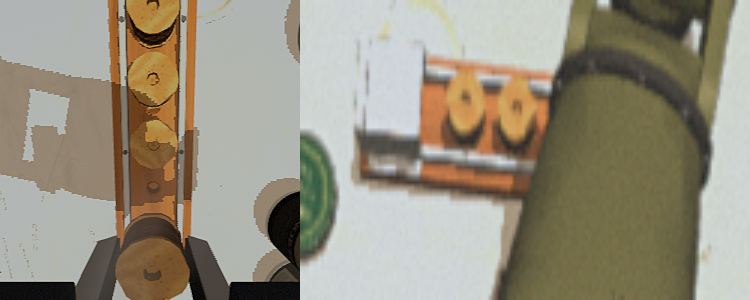

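The crop shows all three spools upright in the lane at about (152,8), (152,79) and (154,145), with the held one aligned below them. Lower it and push.

>>> arm_command(
  targets=[
    {"hand":-0.5,"x":0,"y":0,"z":0.04,"yaw":0},
    {"hand":-0.5,"x":0,"y":0,"z":0.03,"yaw":0},
    {"hand":-0.5,"x":0,"y":0,"z":0.02,"yaw":0},
    {"hand":-0.5,"x":0,"y":0,"z":0.01,"yaw":0},
    {"hand":-0.5,"x":0,"y":0,"z":0.006,"yaw":0},
    {"hand":-0.5,"x":0,"y":0,"z":0.004,"yaw":0},
    {"hand":-0.5,"x":0,"y":0,"z":0,"yaw":0},
    {"hand":-0.5,"x":0,"y":0,"z":0,"yaw":0},
  ],
)

```text
clock: 20.6
eef_pos: [641.0, -153.4, 58.1]
eef_rot: [3.14, 0.0, 1.487]
wrist_force: [-0.5, -0.1, -0.7]
finger_gap: 38.9
finger_force: 15.0
```

>>> arm_command(
  targets=[
    {"hand":-0.5,"x":0.01,"y":0,"z":0,"yaw":0},
    {"hand":-0.5,"x":0.01,"y":0,"z":0,"yaw":0},
    {"hand":-0.5,"x":0.01,"y":0,"z":0,"yaw":0},
    {"hand":-0.5,"x":0.01,"y":0,"z":0,"yaw":0},
    {"hand":-0.5,"x":0.01,"y":0,"z":0,"yaw":0},
    {"hand":-0.5,"x":0,"y":0,"z":0,"yaw":0},
  ],
)

```text
clock: 21.2
eef_pos: [645.0, -101.8, 57.3]
eef_rot: [-3.142, -0.0, 1.488]
wrist_force: [-0.8, 0.6, -0.1]
finger_gap: 39.0
finger_force: 15.0
```

>>> arm_command(
  targets=[
    {"hand":-0.5,"x":0.008,"y":0,"z":0.0015,"yaw":0},
    {"hand":-0.5,"x":0.008,"y":0,"z":0.0015,"yaw":0},
    {"hand":-0.5,"x":0.008,"y":0,"z":0.0005,"yaw":0},
    {"hand":-0.5,"x":0.008,"y":0,"z":0,"yaw":0},
    {"hand":-0.5,"x":0.008,"y":0,"z":0,"yaw":0},
    {"hand":-0.5,"x":0.008,"y":0,"z":0,"yaw":0},
    {"hand":-0.5,"x":0.006,"y":0,"z":0,"yaw":0},
    {"hand":-0.5,"x":0,"y":0,"z":0,"yaw":0},
  ],
)

```text
clock: 22.0
eef_pos: [649.5, -48.6, 53.8]
eef_rot: [3.142, -0.0, 1.488]
wrist_force: [-0.5, -0.6, -0.0]
finger_gap: 39.1
finger_force: 15.0
```

>>> arm_command(
  targets=[
    {"hand":-0.5,"x":0.003,"y":0,"z":0,"yaw":0},
    {"hand":-0.5,"x":0.003,"y":0,"z":0,"yaw":0},
    {"hand":-0.5,"x":0.002,"y":0,"z":0,"yaw":0},
    {"hand":-0.5,"x":0.002,"y":0,"z":0,"yaw":0},
    {"hand":-0.5,"x":0.001,"y":0,"z":0,"yaw":0},
    {"hand":-0.5,"x":0,"y":0,"z":0,"yaw":0},
  ],
)

```text
clock: 22.6
eef_pos: [650.4, -38.5, 53.8]
eef_rot: [3.142, -0.0, 1.487]
wrist_force: [-0.6, 0.6, -0.5]
finger_gap: 38.9
finger_force: 15.0
```

>>> arm_command(
  targets=[
    {"hand":-0.5,"x":0.001,"y":0,"z":0,"yaw":0},
    {"hand":-0.5,"x":0.001,"y":0,"z":0,"yaw":0},
    {"hand":-0.5,"x":0.001,"y":0,"z":0,"yaw":0},
    {"hand":-0.5,"x":0.001,"y":0,"z":0,"yaw":0},
    {"hand":-0.5,"x":0,"y":0,"z":0,"yaw":0},
  ],
)

```text
clock: 23.1
eef_pos: [650.7, -34.5, 53.8]
eef_rot: [3.142, -0.0, 1.487]
wrist_force: [0.1, 0.2, -0.8]
finger_gap: 39.2
finger_force: 15.0
```

>>> arm_command(
  targets=[
    {"hand":-0.5,"x":0.001,"y":0,"z":0,"yaw":0},
    {"hand":-0.5,"x":0,"y":0,"z":0,"yaw":0},
  ],
)

```text
clock: 23.3
eef_pos: [650.8, -33.5, 53.7]
eef_rot: [-3.142, -0.0, 1.487]
wrist_force: [0.0, -0.2, -1.0]
finger_gap: 39.8
finger_force: 15.0
```

>>> arm_command(
  targets=[
    {"hand":-0.5,"x":0.0007,"y":0,"z":0,"yaw":0},
    {"hand":-0.5,"x":0,"y":0,"z":0,"yaw":0},
  ],
)

```text
clock: 23.5
eef_pos: [650.8, -32.9, 53.7]
eef_rot: [3.142, -0.0, 1.487]
wrist_force: [0.1, -1.0, -0.4]
finger_gap: 39.5
finger_force: 15.0
```

>>> arm_command(
  targets=[
    {"hand":-0.5,"x":0.0007,"y":0,"z":0,"yaw":0},
    {"hand":-0.5,"x":0,"y":0,"z":0,"yaw":0},
  ],
)

```text
clock: 23.7
eef_pos: [650.9, -32.2, 53.8]
eef_rot: [3.142, 0.0, 1.487]
wrist_force: [-0.3, -0.8, -1.2]
finger_gap: 39.4
finger_force: 15.0
```

>>> arm_command(
  targets=[
    {"hand":-0.5,"x":0.0007,"y":0,"z":0,"yaw":0},
    {"hand":-0.5,"x":0,"y":0,"z":0,"yaw":0},
  ],
)

```text
clock: 23.9
eef_pos: [650.9, -31.5, 53.8]
eef_rot: [3.142, -0.0, 1.487]
wrist_force: [-0.7, -0.7, -0.2]
finger_gap: 39.2
finger_force: 15.0
```

>>> arm_command(
  targets=[
    {"hand":-0.5,"x":0.0008,"y":0,"z":0,"yaw":0},
    {"hand":-0.5,"x":0,"y":0,"z":0,"yaw":0},
    {"hand":-0.5,"x":0,"y":0,"z":0,"yaw":0},
  ],
)

```text
clock: 24.2
eef_pos: [651.0, -30.7, 53.7]
eef_rot: [-3.142, -0.0, 1.487]
wrist_force: [-0.2, -0.8, -0.3]
finger_gap: 39.5
finger_force: 15.0
```

>>> arm_command(
  targets=[
    {"hand":-0.5,"x":0.0008,"y":0,"z":0,"yaw":0},
    {"hand":-0.5,"x":0,"y":0,"z":0,"yaw":0},
    {"hand":-0.5,"x":0,"y":0,"z":0,"yaw":0},
  ],
)

```text
clock: 24.5
eef_pos: [651.1, -29.9, 53.7]
eef_rot: [-3.142, -0.0, 1.487]
wrist_force: [0.2, -0.4, -0.6]
finger_gap: 39.3
finger_force: 15.0
```

Run:
```python
from h import *
s=manip.read_state();print(s['eef_pos'].round(1),s['wrist_force'])
a=snap('side','s6'); b=snap('wrist','w6')
A=cv2.resize(a[175:270,200:320,::-1],None,fx=4,fy=4,interpolation=cv2.INTER_CUBIC)
B=b[0:300,160:410,::-1]
cv2.imwrite('pics/m6.png',np.hstack([A[:300+80],np.vstack([B,np.zeros((80,250,3),np.uint8)])]))
```

```text
[651.1 -29.9  53.7] [ 0.1768848  -0.44024765 -0.59029713]
```

View pics/m6.png

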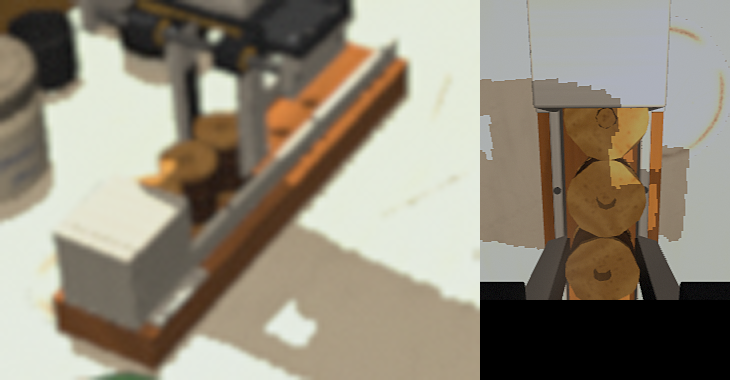

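The crop shows the gripped spool, then two more touching in line, the foremost partly under the roof with its centre at (607,120) and the roof edge at row 107. Now I check the distances.

Run:
```python
from h import *
u=np.array([np.cos(1.489),np.sin(1.489)]);h4=np.array([647.8,-61.6])
f=lambda p,z:((onz('wrist',*p,z)[:2]-h4)@u-8).round(1)
print('spools',[f((160+x-480,y),80) for x,y in((607,119),(605,202),(603,273))],'roof',f((280,107),90),f((280,107),86))
e=(manip.read_state()['eef_pos'][:2]-h4)@u-8;print('tcp local',e)
```

```text
spools [np.float64(101.2), np.float64(61.2), np.float64(22.3)] roof 106.1 106.3
tcp local 23.84112681612137
```

>>> arm_command(
  targets=[
    {"hand":-0.5,"x":0.0008,"y":0,"z":0,"yaw":0},
    {"hand":-0.5,"x":0,"y":0,"z":0,"yaw":0},
    {"hand":-0.5,"x":0,"y":0,"z":0,"yaw":0},
  ],
)

```text
clock: 24.9
eef_pos: [651.1, -29.6, 53.8]
eef_rot: [3.142, 0.001, 1.487]
wrist_force: [-0.8, -5.0, -0.3]
finger_gap: 39.2
finger_force: 15.0
```

>>> arm_command(
  targets=[
    {"hand":-0.5,"x":0.0008,"y":0,"z":0,"yaw":0},
    {"hand":-0.5,"x":0,"y":0,"z":0,"yaw":0},
    {"hand":-0.5,"x":0,"y":0,"z":0,"yaw":0},
  ],
)

```text
clock: 25.2
eef_pos: [651.2, -29.4, 53.8]
eef_rot: [3.142, 0.001, 1.486]
wrist_force: [-1.1, -8.0, 0.5]
finger_gap: 39.3
finger_force: 15.0
```

>>> arm_command(
  targets=[
    {"hand":-0.5,"x":0.0008,"y":0,"z":0,"yaw":0},
    {"hand":-0.5,"x":0,"y":0,"z":0,"yaw":0},
    {"hand":-0.5,"x":0,"y":0,"z":0,"yaw":0},
  ],
)

```text
clock: 25.5
eef_pos: [651.2, -29.1, 53.8]
eef_rot: [-3.142, 0.002, 1.486]
wrist_force: [-1.4, -11.3, -0.4]
finger_gap: 39.6
finger_force: 15.0
```

The row is home, with 11 N against the stop. Relieve, release, and lift.

>>> arm_command(
  targets=[
    {"hand":-0.5,"x":-0.0015,"y":0,"z":0,"yaw":0},
    {"hand":-0.5,"x":0,"y":0,"z":0,"yaw":0},
    {"hand":0.15,"x":0,"y":0,"z":0,"yaw":0},
    {"hand":0.15,"x":0,"y":0,"z":0,"yaw":0},
    {"hand":0.15,"x":0,"y":0,"z":0,"yaw":0},
    {"hand":0.15,"x":0,"y":0,"z":-0.04,"yaw":0},
    {"hand":0.15,"x":0,"y":0,"z":-0.045,"yaw":0},
    {"hand":0.15,"x":-0.045,"y":0,"z":0,"yaw":0},
    {"hand":0.15,"x":-0.045,"y":0,"z":0,"yaw":0},
    {"hand":0.15,"x":0,"y":0,"z":0,"yaw":0},
  ],
)

```text
clock: 26.5
eef_pos: [643.0, -123.1, 139.0]
eef_rot: [3.141, 0.001, 1.483]
wrist_force: [-0.2, -0.6, -1.0]
finger_gap: 53.9
finger_force: 0.0
```

Run:
```python
from h import *
s=manip.read_state();print(s['eef_pos'].round(1),s['eef_rot'].round(3),s['clock'])
u=np.array([np.cos(1.489),np.sin(1.489),0])
im=snap('wrist','w7'); print([proj('wrist',np.array([647.8,-61.6,30])+k*u).round(1).tolist() for k in(0,-40,-80)])
g=cv2.cvtColor(im,cv2.COLOR_RGB2GRAY).astype(int)
x,y=proj('wrist',np.array([647.8,-61.6,30])); x,y=int(x),int(y); print(g[y-20:y+21:2,x-20:x+21:2])
```

```text
[ 643.  -123.1  139. ] [3.141e+00 1.000e-03 1.483e+00] 26.5
[[280.9, 142.3], [281.2, 186.2], [281.5, 227.1]]
[[ 68  70  71  73  81  82  86  88  88  87  84 141 129 136 134 124 127  69
   76 130 123]
 [ 69  68  71  67  68  77  79  85 160 154 149 138 128 136 125  82  79 132
  131 126 124]
 [ 68  70  70  66  65  98 114  84 126 153 149 141 140  89 107 128 124 123
  128 126 125]
 [ 67  67  71  67 102 116 116 110 111 107 108 107 112 118 121 123 122 123
  128 126 125]
 [ 70  70  70  67  98 115 116 111 113 105  80  77 101 122 125 124 123 126
  128 125 126]
 [ 70  69  71  66  98 114 111 113  91  79 119 108  83  64 118 124 123 125
  130 126 125]
 [ 68  69  71  67 100 116 110  79  83  71  75  81  78  78  67 128 124 124
  129 126 126]
 [ 68  69  70  67  62 118 110  87  71  77  79  82  80  76  81 123 124 128
  136 132 132]
 [ 70  69  68  69  61 118 108  91  67  78  79  81  78  79  53  66  69  75
   80  81  80]
 [ 69  70  71  68  64 120 108  74  41  80  80  83  79  69  57  76  76  80
   85  82  81]
 [ 69  69  70  69  68  62  91  97  69  58  83  84  74  44  67  78  77  78
   83  83  80]
 [ 69  67  7
[... 178 characters left out ...]
8  70  68  65  65  66  69  65  70  72  72  77  77  78  78  81
   84  84  82]
 [ 69  69  72  69  68  65  64  65  69  67  71  71  71  75  77  81  77  80
   84  83  83]
 [ 69  70  70  68  69  66  64  66  68  66  70  72  71  75  76  79  79  80
   83  84  82]
 [ 71  70  71  70  68  67  65  67  68  67  69  74  73  77  76  80  78  80
   83  82  85]
 [ 72  69  71  67  69  67  64  67  71  67  70  72  73  76  78  81  80  80
   83  83  83]
 [ 70  70  71  69  69  68  65  70  71  67  70  72  73  74  77  80  78  80
   83  81  81]
 [ 68  69  71  71  70  67  66  69  68  69  70  74  74  75  79  79  78  80
   85  84  83]
 [ 71  71  70  70  69  68  66  69  69  69  70  74  74  76  78  79  79  81
   84  83  84]]
```

View pics/w7.png

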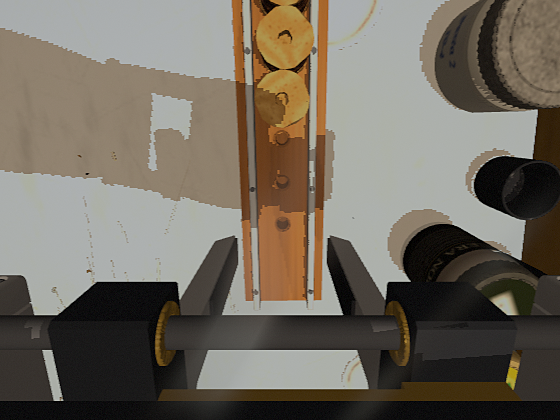

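The row is closed, with holes at about (282,139), (282,183) and (283,225). The arm may still have been settling, so I measure again at rest.

>>> arm_command(
  targets=[
    {"hand":0.15,"x":0,"y":0,"z":0,"yaw":0},
    {"hand":0.15,"x":0,"y":0,"z":0,"yaw":0},
    {"hand":0.15,"x":0,"y":0,"z":0,"yaw":0},
    {"hand":0.15,"x":0,"y":0,"z":0,"yaw":0},
  ],
)

```text
clock: 26.95
eef_pos: [643.7, -117.9, 138.7]
eef_rot: [3.142, -0.0, 1.488]
wrist_force: [0.0, 0.0, -0.4]
finger_gap: 54.3
finger_force: 0.0
```

Run:
```python
from h import *
s=manip.read_state();print(s['eef_pos'].round(1),s['eef_rot'].round(3),s['clock'])
cal=get_calibration('wrist')
g=cv2.GaussianBlur(cv2.cvtColor(snap('wrist','w8'),cv2.COLOR_RGB2GRAY),(3,3),0)
P=[]
for x,y in((282,138),(282,182),(283,225)):
    x0,y0=x-13,y-13; r=cv2.resize(g[y0:y0+27,x0:x0+27],None,fx=8,fy=8,interpolation=cv2.INTER_CUBIC)
    c=cv2.HoughCircles(r,cv2.HOUGH_GRADIENT,1,200,param1=60,param2=8,minRadius=40,maxRadius=75)
    if c is not None:
        c=c[0,0]; p=(c[0]/8+x0,c[1]/8+y0); print(p,c[2]/8,onz('wrist',*p,30,cal).round(1))
im=cv2.imread('pics/w8.png'); h=cv2.cvtColor(im,cv2.COLOR_BGR2HSV)
cv2.imwrite('pics/c8.png',cv2.resize(im[0:250,225:340],None,fx=2.4*2,fy=2.4))
```

```text
[ 643.7 -117.9  138.7] [ 3.142 -0.     1.488] 26.95
```

View pics/c8.png

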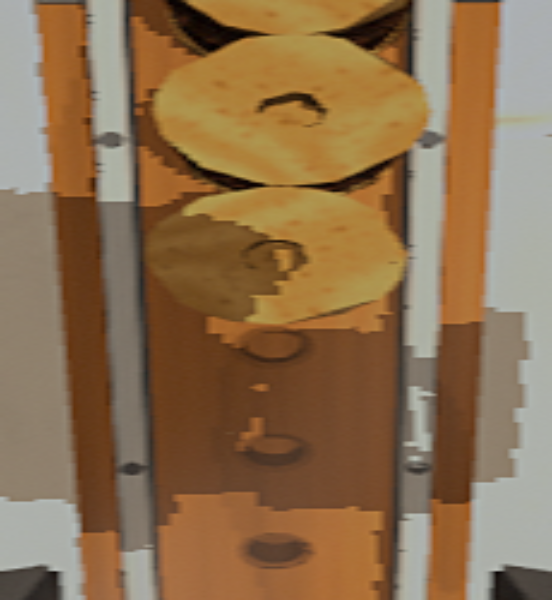

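The crop shows the holes at (274,345), (276,447) and (277,549), and the last spool's top at (276,258).

Run:
```python
from h import *
for p in((274,345),(276,447),(277,549)): print(onz('wrist',225+p[0]/4.8,p[1]/2.4,30).round(1))
print('last',onz('wrist',225+276/4.8,258/2.4,80).round(1),'prev',onz('wrist',225+290/4.8,110/2.4,80).round(1))
im=camera('top'); cv2.imwrite('pics/t8.png',im[:,:,::-1])
cv2.imwrite('pics/c9.png',cv2.resize(im[160:225,130:195,::-1],None,fx=9,fy=9,interpolation=cv2.INTER_CUBIC))
```

```text
[648.9 -60.3  30. ]
[646.1 -99.   30. ]
[ 642.8 -140.4   30. ]
last [651.6 -31.8  80. ] prev [657.    8.4  80. ]
```

View pics/c9.png

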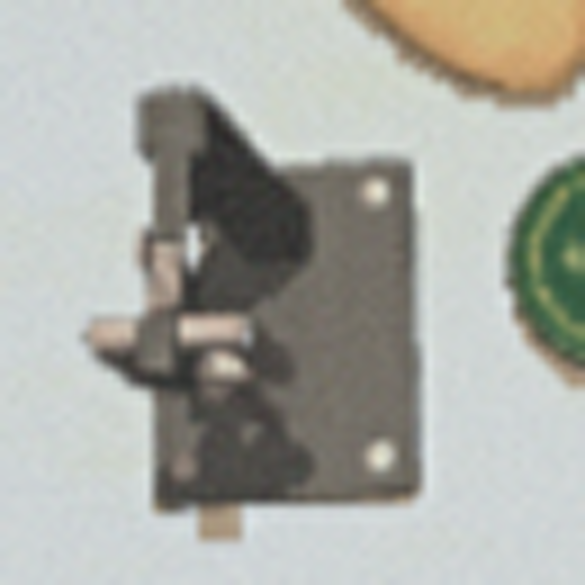

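The top crop shows the pin's bar from (90,332) to (245,330), the arm running up to the post top at (172,120), and the nose over the bar.

Run:
```python
from h import *
f=lambda x,y,z:onz('top',130+x/9,160+y/9,z)
bar=f(168,331,170);post=f(172,125,165);nose=f(155,340,185)
print('bar',bar.round(1),f(90,332,170).round(1),f(246,330,170).round(1),'post',post.round(1),'nose',nose.round(1))
b=[f(x,y,10) for x,y in((413,160),(418,495),(160,508))]; print([q.round(1).tolist() for q in b])
print('far pin (side)');print(proj('side',bar))
```

```text
bar [547.6 297.5 170. ] [547.1 321.5 170. ] [548.1 273.6 170. ] post [614.6 301.3 165. ] nose [541.6 297.4 185. ]
[[643.4, 257.0, 10.0], [524.1, 249.9, 10.0], [518.9, 338.5, 10.0]]
far pin (side)
[216.00640643 277.85732044]
```

Hook seat is about (547.6,297.5) with yaw 0.059; the base and post sizes check out (119.5 and 67 mm). Move above it and turn.

>>> arm_command(
  targets=[
    {"hand":0.15,"x":0,"y":0,"z":-0.045,"yaw":0},
    {"hand":0.5,"x":0,"y":0,"z":-0.045,"yaw":0},
    {"hand":0.5,"x":0,"y":0,"z":-0.045,"yaw":0},
    {"hand":0.5,"x":0,"y":0,"z":0,"yaw":0},
  ],
)

```text
clock: 27.45
eef_pos: [645.0, -118.9, 281.0]
eef_rot: [3.131, 0.002, 1.487]
wrist_force: [0.3, 0.3, 0.4]
finger_gap: 69.9
finger_force: 0.0
```

>>> arm_command(
  targets=[
    {"hand":0.5,"x":0.0406,"y":-0.013,"z":0,"yaw":0},
    {"hand":0.5,"x":0.0406,"y":-0.013,"z":0,"yaw":0},
    {"hand":0.5,"x":0.0406,"y":-0.013,"z":0,"yaw":0},
    {"hand":0.5,"x":0.0406,"y":-0.013,"z":0,"yaw":0},
    {"hand":0.5,"x":0.0406,"y":-0.013,"z":0,"yaw":0},
    {"hand":0.5,"x":0.0406,"y":-0.013,"z":0,"yaw":0},
    {"hand":0.5,"x":0.0406,"y":-0.013,"z":0,"yaw":0},
    {"hand":0.5,"x":0.0406,"y":-0.013,"z":0,"yaw":0},
    {"hand":0.5,"x":0.0406,"y":-0.013,"z":0,"yaw":0},
    {"hand":0.5,"x":0.0406,"y":-0.013,"z":0,"yaw":0},
  ],
)

```text
clock: 28.45
eef_pos: [547.3, 298.5, 273.4]
eef_rot: [-3.141, 0.0, 1.487]
wrist_force: [0.1, 0.1, 1.1]
finger_gap: 70.5
finger_force: 0.0
```

>>> arm_command(
  targets=[
    {"hand":0.5,"x":0,"y":0,"z":0,"yaw":-0.1427},
    {"hand":0.5,"x":0,"y":0,"z":0,"yaw":-0.1427},
    {"hand":0.5,"x":0,"y":0,"z":0,"yaw":-0.1427},
    {"hand":0.5,"x":0,"y":0,"z":0,"yaw":-0.1427},
    {"hand":0.5,"x":0,"y":0,"z":0,"yaw":-0.1427},
    {"hand":0.5,"x":0,"y":0,"z":0,"yaw":-0.1427},
    {"hand":0.5,"x":0,"y":0,"z":0,"yaw":-0.1427},
    {"hand":0.5,"x":0,"y":0,"z":0,"yaw":-0.1427},
    {"hand":0.5,"x":0,"y":0,"z":0,"yaw":-0.1427},
    {"hand":0.5,"x":0,"y":0,"z":0,"yaw":-0.1427},
  ],
)

```text
clock: 29.45
eef_pos: [548.0, 296.9, 273.3]
eef_rot: [-3.141, -0.0, 2.92]
wrist_force: [-0.9, 0.1, -0.1]
finger_gap: 70.9
finger_force: 0.0
```

>>> arm_command(
  targets=[
    {"hand":0.5,"x":0,"y":0,"z":0,"yaw":-0.1427},
    {"hand":0.5,"x":0,"y":0,"z":0,"yaw":-0.1427},
    {"hand":0.5,"x":0,"y":0,"z":0,"yaw":0},
    {"hand":0.5,"x":0,"y":0,"z":0,"yaw":0},
    {"hand":0.5,"x":0,"y":0,"z":0,"yaw":0},
  ],
)

```text
clock: 29.95
eef_pos: [548.1, 296.8, 273.6]
eef_rot: [-3.142, -0.0, -3.087]
wrist_force: [0.0, 0.1, 0.4]
finger_gap: 70.4
finger_force: 0.0
```

Run:
```python
from h import *
s=manip.read_state();print(s['eef_pos'].round(1),s['eef_rot'].round(3),s['clock'],s['finger_gap'],s['joints'].round(2))
snap('wrist','w10'); print(proj('wrist',[547.6,297.5,170]),proj('wrist',[547.6,321.5,170]))
```

```text
[548.1 296.8 273.6] [-3.142 -0.    -3.087] 29.95 70.35415242861978 [ 0.44  0.43  1.19 -0.    1.52 -1.19]
[281.81535082 205.7591406 ] [307.63905686 207.12585035]
```

View pics/w10.png

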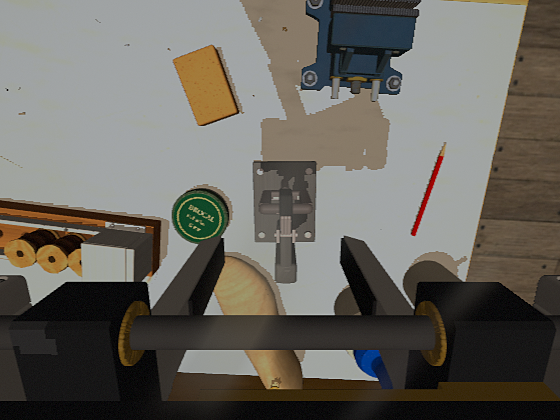

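The wrist view shows the hook centred at about (285,210) with the eye frame near (285,200), lined up with the fingers. All 14 picture views are used, so I continue with numbers only.

Run:
```python
from h import *
im=cv2.imread('pics/w10.png'); g=cv2.cvtColor(im,cv2.COLOR_BGR2GRAY)
print('cols',list(range(254,322,2)))
for r in range(182,286,2): print(r,' '.join(f'{g[r,c]:3d}' for c in range(254,322,2)))
```

```text
cols [254, 256, 258, 260, 262, 264, 266, 268, 270, 272, 274, 276, 278, 280, 282, 284, 286, 288, 290, 292, 294, 296, 298, 300, 302, 304, 306, 308, 310, 312, 314, 316, 318, 320]
182  86  95  98  96  95  96  97  97  99  98  97  97  98  89  64  68  67  83  98  99  62  67  65  66  63  63  61  99  93  93  90 142 164 163
184  83  96  98  96  95  97  98  98  97  99  96  98  96  90  65  68  67  76  97 100  64  67  65  65  64  63  61  81  90  91  90 138 164 163
186  82  97  97  97  95  96  98  97  97  98  96  98  97  90  66  67  66  72  99  83  67  67  68  66  66  62  60  81  91  94  88 139 164 164
188  85  95  97  96  95  96  99 100 100 100  98 100 101  74  75  80  81  69  91  85  69  69  66  63  65  63  83  97  92  91  88 141 164 164
190  81  96  96  97  99  70  65  66  67  55  58  58  62  55  60  59  58  60  55  62  64  62  62  62  62  61  67  97  92  91  85 140 165 163
192  80  95  96  99  85  61  65  64  62 100  99  98  95  56  60  60  59  58  56  90  98  98  93  62  61  63  58  89  91  90  85 139 165 165
194  78  97  95  99  58  61  64  66  61 107 105 103 102  57  60  61  59  57  57  88 
[... 5655 characters left out ...]

276 125 112 107  89  77  95 125 121 119 142 140  84  98  93  93  94  90  93  90  90  84 109 165 162 163 163 163 164 164 164 163 163 164 164
278 128 125 117 101  84  77  92 124 121 146 142  85  94  94  93  90  90  89  91  92  82 109 166 163 162 162 163 163 165 163 163 164 163 165
280 134 128 125 112 101  87  75 110 123 122 101  80  92  93  91  90  90  89  90  88  79 105 165 163 163 163 162 163 163 164 164 164 164 163
282 130 134 133 121 111 101  83  85 126 123 122  94  77  75  88  88  86  83  74  66  94 169 163 162 164 163 163 165 162 165 163 163 163 163
284 138 136 134 129 119 109  94  74 114 124 123 148 163 164 166 167 169 169 166 164 164 162 162 164 163 164 162 163 163 164 163 163 165 163
```

Run:
```python
from h import *
s=manip.read_state();print(s['eef_pos'].round(1),s['eef_rot'])
b=onz('wrist',285,208.8,170);print('bar',b,onz('wrist',259,209,170),onz('wrist',311,208.5,170),'post',onz('wrist',285.5,273,178))
for p in (b,(547.9,297,0)): print(move(p[0],p[1]))
```

```text
[548.1 296.8 273.7] [-3.14158791e+00 -8.10778838e-05 -3.08659854e+00]
bar [550.35178716 300.61424087 170.        ] [551.86213691 276.49840099 170.        ] [548.7458614  324.71756592 170.        ] post [611.49598441 304.5141441  178.        ]
(np.float64(-2.5), np.float64(3.7))
(np.float64(0.2), np.float64(0.2))
```

>>> arm_command(
  targets=[
    {"hand":0.5,"x":-0.0015,"y":0.0025,"z":0.03,"yaw":0},
    {"hand":0.5,"x":0,"y":0,"z":0.03,"yaw":0},
    {"hand":0.5,"x":0,"y":0,"z":0.03,"yaw":0},
    {"hand":0.5,"x":0,"y":0,"z":0.02,"yaw":0},
    {"hand":0.5,"x":0,"y":0,"z":0.02,"yaw":0},
    {"hand":0.5,"x":0,"y":0,"z":0.012,"yaw":0},
    {"hand":0.5,"x":0,"y":0,"z":0,"yaw":0},
    {"hand":0.5,"x":0,"y":0,"z":0,"yaw":0},
  ],
)

```text
clock: 30.8
eef_pos: [549.8, 299.5, 132.5]
eef_rot: [3.141, 0.001, -3.085]
wrist_force: [1.0, -0.0, 0.1]
finger_gap: 70.6
finger_force: 0.0
```

Run:
```python
from h import *
s=manip.read_state();print(s['eef_pos'].round(1),s['eef_rot'],s['wrist_force'].round(1))
im=snap('wrist','w11'); g=cv2.cvtColor(im,cv2.COLOR_RGB2GRAY)
x,y=proj('wrist',[549.5,299.5,170]);print(x,y); x,y=int(x),int(y)
for r in range(y-34,y+36,4): print(r,' '.join(f'{g[r,c]:3d}' for c in range(x-88,x+90,5)))
print(x-88)
```

```text
[549.8 299.5 132.5] [ 3.14125799e+00  7.54690162e-04 -3.08455676e+00] [ 1.  -0.   0.1]
280.3688902783263 276.6069102855505
242  91  26  61  60  61  61   6 171 169 174  85  67  70  66  99  98  57  51  52  45  39  98  97  43  57  55  51 144 169 171  16  61  61  62  58 173
246  61  59  60  61  62  22  15 170 169 171  62  69  70  64  73  73  47  50  51  45  37  48  49  47  56  55  55 163 170 171  17  27  61  60  61  96
250  54  60  62  59  60  16  16 169 168 167  67  67  69  64  92  94  48  49  48  42  40  55  57  50  56  56  56 156 170 170  16  13  59  59  60  57
254  56  59  61  60  41  21  17 169 167 174  66  72  70  62  92  93  50  52  49  42  40  59  59  54  54  55  56  91 169 171  15  16  48  59  60  59
258  59  60  60  62  12  16  20 169 168 111  67  68  68  66  91  91  52  51  47  43  37  58  56  59  53  54  55  49 171 170  11  12   9  61  60  60
262  61  60  60  52  17  14  23 169 166  56  69  71  69  81  91  92  59  60  57  53  52  53  57  54  51  54  54  54 176 172  10  11  10  55  60  60
266  59  61  61   9  12  18   9 168 167  63  69  68  66  92  92  93  63  66  63  58  59  
[... 990 characters left out ...]
 161 161 161 162 161 162  64  65  59  57  55 164 168 169 171 170 171 170 171 171 172 171 154   6   2   2
298   9   8  10  16 171 167 164 162 162 161 162 162 161 161 161 163  58  54  50  44  48 155 170 170 170 170 171 171 172 171 172 170 174   1   8   2
302  13  14  18  12 124 122 113 165 161 160 161 161 161 161 161 130  58  94  91  75  82  40 170 171 171 171 171 172 171 171 172 171 171   0   4   6
306  16  14  17 110 125 122 120 120 148 162 161 161 161 160 161  67  56  84  82  74  78  52 171 170 170 172 171 170 170 171 171 171 173 154   9  11
310  19  12  13 111  67  46 126 120 120 115 162 161 160 160 161  54  55  83  81  75  75  50 175 171 171 171 171 171 171 171 171 172 171 174   5   5
192
```

>>> arm_command(
  targets=[
    {"hand":0.5,"x":-0.0015,"y":0.002,"z":0.001,"yaw":0},
    {"hand":0.5,"x":0,"y":0,"z":0,"yaw":0},
    {"hand":0.25,"x":0,"y":0,"z":0,"yaw":0},
    {"hand":0.15,"x":0,"y":0,"z":0,"yaw":0},
    {"hand":0.1,"x":0,"y":0,"z":0,"yaw":0},
    {"hand":0.0,"x":0,"y":0,"z":0,"yaw":0},
    {"hand":-0.2,"x":0,"y":0,"z":0,"yaw":0},
    {"hand":-0.3,"x":0,"y":0,"z":0,"yaw":0},
    {"hand":-0.3,"x":0,"y":0,"z":0,"yaw":0},
    {"hand":-0.3,"x":0,"y":0,"z":0,"yaw":0},
  ],
  newtons=25,
)

```text
clock: 31.85
eef_pos: [550.9, 301.4, 130.8]
eef_rot: [-3.142, 0.0, -3.084]
wrist_force: [-0.3, -0.8, 0.1]
finger_gap: 50.1
finger_force: 25.0
```

>>> arm_command(
  targets=[
    {"hand":-0.3,"x":0,"y":0,"z":-0.001,"yaw":0},
    {"hand":-0.3,"x":-0.002,"y":0,"z":0,"yaw":0},
    {"hand":-0.3,"x":-0.002,"y":0,"z":0,"yaw":0},
    {"hand":-0.3,"x":-0.002,"y":0,"z":0,"yaw":0},
    {"hand":-0.3,"x":0,"y":0,"z":0,"yaw":0},
  ],
)

```text
clock: 32.35
eef_pos: [557.1, 301.8, 131.6]
eef_rot: [3.142, -0.0, -3.084]
wrist_force: [-0.8, 0.0, -2.0]
finger_gap: 49.7
finger_force: 25.0
```

>>> arm_command(
  targets=[
    {"hand":-0.3,"x":-0.002,"y":0,"z":0,"yaw":0},
    {"hand":-0.3,"x":-0.002,"y":0,"z":0,"yaw":0},
    {"hand":-0.3,"x":-0.002,"y":0,"z":0,"yaw":0},
    {"hand":-0.3,"x":-0.001,"y":0,"z":0,"yaw":0},
    {"hand":-0.3,"x":0,"y":0,"z":0,"yaw":0},
    {"hand":-0.3,"x":0,"y":0,"z":0,"yaw":0},
  ],
)

```text
clock: 32.95
eef_pos: [563.8, 302.2, 131.6]
eef_rot: [-3.142, -0.0, -3.084]
wrist_force: [-0.7, -0.6, -3.6]
finger_gap: 49.7
finger_force: 25.0
```

>>> arm_command(
  targets=[
    {"hand":-0.3,"x":-0.0005,"y":0,"z":-0.002,"yaw":0},
    {"hand":-0.3,"x":0,"y":0,"z":-0.003,"yaw":0},
    {"hand":-0.3,"x":0,"y":0,"z":-0.003,"yaw":0},
    {"hand":-0.3,"x":0,"y":0,"z":0,"yaw":0},
  ],
)

```text
clock: 33.35
eef_pos: [564.5, 302.3, 140.7]
eef_rot: [3.141, 0.001, -3.084]
wrist_force: [-2.9, 0.2, -1.0]
finger_gap: 50.0
finger_force: 25.0
```

>>> arm_command(
  targets=[
    {"hand":-0.3,"x":0,"y":0,"z":-0.004,"yaw":0},
    {"hand":-0.3,"x":0,"y":0,"z":-0.004,"yaw":0},
    {"hand":-0.3,"x":0,"y":0,"z":-0.004,"yaw":0},
    {"hand":-0.3,"x":0,"y":0,"z":0,"yaw":0},
  ],
)

```text
clock: 33.75
eef_pos: [564.7, 302.4, 153.0]
eef_rot: [3.141, 0.002, -3.084]
wrist_force: [-2.7, -0.2, 1.6]
finger_gap: 50.0
finger_force: 25.0
```

>>> arm_command(
  targets=[
    {"hand":-0.3,"x":0,"y":0,"z":-0.003,"yaw":0},
    {"hand":-0.3,"x":0,"y":0,"z":-0.003,"yaw":0},
    {"hand":-0.3,"x":0,"y":0,"z":-0.002,"yaw":0},
    {"hand":-0.3,"x":0,"y":0,"z":0,"yaw":0},
    {"hand":-0.3,"x":0,"y":0,"z":0,"yaw":0},
  ],
)

```text
clock: 34.25
eef_pos: [564.4, 302.2, 159.7]
eef_rot: [-3.142, 0.0, -3.084]
wrist_force: [0.5, -0.3, -1.2]
finger_gap: 49.8
finger_force: 25.0
```

>>> arm_command(
  targets=[
    {"hand":-0.3,"x":0.004,"y":0,"z":0,"yaw":0},
    {"hand":-0.3,"x":0.006,"y":0,"z":0,"yaw":0},
    {"hand":-0.3,"x":0.006,"y":0,"z":0,"yaw":0},
    {"hand":-0.3,"x":0.006,"y":0,"z":0,"yaw":0},
    {"hand":-0.3,"x":0,"y":0,"z":0,"yaw":0},
  ],
)

```text
clock: 34.75
eef_pos: [541.6, 301.0, 160.0]
eef_rot: [3.142, 0.0, -3.084]
wrist_force: [0.1, -0.2, -0.7]
finger_gap: 49.6
finger_force: 25.0
```

>>> arm_command(
  targets=[
    {"hand":-0.3,"x":0.008,"y":0,"z":0,"yaw":0},
    {"hand":-0.3,"x":0.01,"y":0,"z":0,"yaw":0},
    {"hand":-0.3,"x":0.01,"y":0,"z":0,"yaw":0},
    {"hand":-0.3,"x":0.01,"y":0,"z":0,"yaw":0},
    {"hand":-0.3,"x":0.01,"y":0,"z":0,"yaw":0},
    {"hand":-0.3,"x":0.01,"y":0,"z":0,"yaw":0},
    {"hand":-0.3,"x":0,"y":0,"z":0,"yaw":0},
  ],
)

```text
clock: 35.45
eef_pos: [483.4, 297.7, 160.0]
eef_rot: [3.142, 0.0, -3.083]
wrist_force: [0.1, 0.3, -1.0]
finger_gap: 49.8
finger_force: 25.0
```

The pin is off the hook, with no contact force. Lift and carry it to above hole4.

>>> arm_command(
  targets=[
    {"hand":-0.3,"x":0,"y":0,"z":-0.02,"yaw":0},
    {"hand":-0.3,"x":0,"y":0,"z":-0.04,"yaw":0},
    {"hand":-0.3,"x":0,"y":0,"z":-0.03,"yaw":0},
    {"hand":-0.3,"x":0,"y":0,"z":0,"yaw":0},
  ],
)

```text
clock: 35.85
eef_pos: [485.8, 298.2, 254.1]
eef_rot: [3.139, 0.006, -3.084]
wrist_force: [0.7, 0.3, -1.7]
finger_gap: 49.9
finger_force: 25.0
```

>>> arm_command(
  targets=[
    {"hand":-0.3,"x":-0.0144,"y":-0.0367,"z":0,"yaw":0},
    {"hand":-0.3,"x":-0.0144,"y":-0.0367,"z":0,"yaw":0},
    {"hand":-0.3,"x":-0.0144,"y":-0.0367,"z":0,"yaw":0},
    {"hand":-0.3,"x":-0.0144,"y":-0.0367,"z":0,"yaw":0},
    {"hand":-0.3,"x":-0.0144,"y":-0.0367,"z":0,"yaw":0},
    {"hand":-0.3,"x":-0.0144,"y":-0.0367,"z":0,"yaw":0},
    {"hand":-0.3,"x":-0.0144,"y":-0.0367,"z":0,"yaw":0},
    {"hand":-0.3,"x":-0.0144,"y":-0.0367,"z":0,"yaw":0},
    {"hand":-0.3,"x":-0.0144,"y":-0.0367,"z":0,"yaw":0},
    {"hand":-0.3,"x":-0.0144,"y":-0.0367,"z":0,"yaw":0},
  ],
)

```text
clock: 36.85
eef_pos: [649.7, -62.2, 248.5]
eef_rot: [3.141, -0.001, -3.084]
wrist_force: [0.0, 0.5, -1.5]
finger_gap: 49.7
finger_force: 25.0
```

>>> arm_command(
  targets=[
    {"hand":-0.3,"x":0,"y":0,"z":0,"yaw":0},
    {"hand":-0.3,"x":0,"y":0,"z":0,"yaw":0},
    {"hand":-0.3,"x":0,"y":0,"z":0,"yaw":0},
  ],
)

```text
clock: 37.15
eef_pos: [649.1, -59.7, 249.2]
eef_rot: [3.141, -0.001, -3.083]
wrist_force: [-0.4, 0.6, -1.3]
finger_gap: 50.0
finger_force: 25.0
```

Run:
```python
from h import *
s=manip.read_state();print(s['eef_pos'].round(1),s['eef_rot'].round(4),s['clock'],s['finger_gap'])
print(move(648.8,-60.2))
p=s['eef_pos']
# bar & legs in wrist view
im=snap('wrist','w12'); g=cv2.cvtColor(im,cv2.COLOR_RGB2GRAY)
for q in ([*p[:2],p[2]+39],[*p[:2],p[2]-111],[648.8,-60.2,30],[651.6,-31.8,80]): print(np.round(q,1),proj('wrist',np.array(q)).round(1),proj('side',np.array(q)).round(1))
x,y=proj('wrist',np.array([*p[:2],p[2]+39])).astype(int)
for r in range(y-24,y+26,3): print(r,' '.join(f'{g[r,c]:3d}' for c in range(x-65,x+66,5)))
sd=snap('side','s12')
```

```text
[649.1 -59.7 249.2] [ 3.1412e+00 -8.0000e-04 -3.0833e+00] 37.15 50.04750339858674
(np.float64(0.3), np.float64(-0.5))
[649.1 -59.7 288.2] [279.9 278.7] [255.2 131.6]
[649.1 -59.7 138.2] [280.8 204.2] [259.  183.1]
[648.8 -60.2  30. ] [280.6 183.3] [261.5 215.1]
[651.6 -31.8  80. ] [305.4 195.2] [254.5 206.2]
254  65  64  66  71  45  73  76  80  76 169 167 167 166 165 169 170 171 172 173  54  59  60  57  29  65  63  64
257  62  65  68  70  44  72  77  80  74 167 167 167 168 167 168 171 171 172 172  45  60  62  59  29  52  64  62
260  65  66  68  57  54  72  78  78  70 168 167 168 167 167 169 170 171 171 173  39  61  60  56  45  27  63  66
263  64  65  69  37  62  74  77  77  66 167 166 167 166 167 169 171 171 172 173  90  60  58  55  55  18  62  63
266  64  64  66  40  74  80  81  79  62 171 171 170 170 170 172 174 176 175 176 150  60  68  65  66  13  65  62
269  63  64  66  39 105  70  75  75  75  74  74  75  75  74  68  65  62  62  58  57  58  57  50  97  14  57  60
272  63  66  60  45  67  86  84  85  87  88  87  88  87  87  85  83  79  79  79  76  76  74  74  65  10  40  61
275  6
[... 413 characters left out ...]
  93  95  93  88   5  10  44
287  65  50  39  43 115  86  91  92  91  91  92  93  93  93  92  93  93  90  91  91  90  89  90  62   7   4   1
290  62  27  38  44 161 167 167 167 168 168 168 168 168 171 108  75  73  71  71  54  63  49  65  71  11  11  13
293  64  27  36  45 170 164 165 165 166 165 166 165 166 168  75  72  72  72  73  72  69  70  67  50   9  12   4
296  63  28  37  47 171 170 166 165 164 165 166 166 165 176  75  72  71  71  69  72  69  65  68  68   0   8   9
299  44  31  42  42 121 124 119 165 165 165 165 165 166 143  73  72  70  72  71 101 103  99  68  64  10   9   7
302  47  30  37  43  35 165 124 150 165 165 165 165 165  77  75  70  70  95 100 104 106 104 100  99  49   6   5
```

The held bar sits where the tool says it should, within about 1 mm. Aim for (647.9,-60.2) and descend.

>>> arm_command(
  targets=[
    {"hand":-0.3,"x":0.0012,"y":-0.0004,"z":0.03,"yaw":0},
    {"hand":-0.3,"x":0,"y":0,"z":0.03,"yaw":0},
    {"hand":-0.3,"x":0,"y":0,"z":0.02,"yaw":0},
    {"hand":-0.3,"x":0,"y":0,"z":0.014,"yaw":0},
    {"hand":-0.3,"x":0,"y":0,"z":0,"yaw":0},
    {"hand":-0.3,"x":0,"y":0,"z":0,"yaw":0},
    {"hand":-0.3,"x":0,"y":0,"z":0,"yaw":0},
  ],
)

```text
clock: 37.95
eef_pos: [648.7, -60.9, 157.3]
eef_rot: [-3.141, 0.002, -3.084]
wrist_force: [-0.1, -0.1, -1.8]
finger_gap: 49.9
finger_force: 25.0
```

Run:
```python
from h import *
s=manip.read_state();p=s['eef_pos'];print(p.round(1),s['eef_rot'].round(4),s['wrist_force'].round(1))
im=snap('wrist','w13'); g=cv2.cvtColor(im,cv2.COLOR_RGB2GRAY)
t=np.array([p[0],p[1],p[2]-111]); a=proj('wrist',t); m=proj('wrist',t+[0,0,60]); h=proj('wrist',np.array([647.9,-60.2,30]));print('tip',a,'mid',m,'hole',h)
x,y=a.astype(int)
print('col0',x-45)
for r in range(y-20,y+50,2): print(r,' '.join(f'{g[r,c]:3d}' for c in range(x-45,x+46,3)))
```

```text
[648.7 -60.9 157.3] [-3.1412e+00  2.2000e-03 -3.0837e+00] [-0.1 -0.1 -1.8]
tip [281.13960308 204.17100216] mid [280.96410259 223.47479993] hole [281.91889338 199.37861504]
col0 236
184  62  63  63  64  65  64  71  71  71  73  76  75  78  79  75  79  79  79  79  77  75  74  75  74  73  60  71 101 107 114 120
186  66  67  66  64  64  66  66  70  72  74  76  77  75  75  79  77  79  79  77  78  78  77  77  71  62  53  77  55  70  69  56
188  65  49  58  53  68  66  67  68  69  67  69  73  73  76  79  77  76  78  78  76  76  76  57  80  90  33  40  81  97  60  69
190  49  46  82  77  63  67  69  70  71  73  72  73  73  72  76  75  76  77  77  76  76  68  77  30  30  26  24  21  18 100  69
192  49  35  79  77  51  66  68  70  73  73  75  74  75  77  76  72  76  76  76  75  74  71  36  36  36  36  35  31  30  13  88
194  48  36  40  58  54  69  68  69  71  70  71  74  77  77  64  85  66  73  77  76  99  39  39  40  32  28  26  22  22  24  19
196  57  37  43  41  56  72  74  72  72  76  76  73  74  69  86  85  87  64  77  69  80  38  45  34  29  26  27  41  43  13  18
198  63  33  40  42  66
[... 2860 characters left out ...]
 106 105 105 104 103 103 102  83  55  56  60  59  58  47  24
244  49  44  69  73  76  77  77  74  93  93  91  92  93  92  93  94  91  90  86  86  84  85  83  72  55  60  60  59  58  61  23
246  39  55  69  74  76  77  77  72 183 177 177 177 177 176 176 176 178 178 181 182 183 183 183 158  53  60  59  58  57  59  24
248  42  61  73  74  76  78  77  67 173 169 169 169 169 168 168 169 170 172 172 173 174 175 175 157  53  59  57  60  58  59  31
250  45  72  72  76  79  77  77  62 170 168 169 169 169 168 169 170 171 171 172 173 174 174 175 185  51  60  61  61  58  61  44
252  48  69  73  78  76  78  75  75 169 168 168 169 169 168 169 170 170 173 172 174 174 174 174 181  44  59  61  60  58  59  55
```

>>> arm_command(
  targets=[
    {"hand":-0.3,"x":0,"y":0,"z":0.005,"yaw":0},
    {"hand":-0.3,"x":0,"y":0,"z":0.005,"yaw":0},
    {"hand":-0.3,"x":0,"y":0,"z":0.005,"yaw":0},
    {"hand":-0.3,"x":0,"y":0,"z":0,"yaw":0},
    {"hand":-0.3,"x":0,"y":0,"z":0,"yaw":0},
  ],
)

```text
clock: 38.5
eef_pos: [648.1, -61.0, 140.6]
eef_rot: [3.142, -0.0, -3.084]
wrist_force: [-0.3, 0.8, -1.5]
finger_gap: 49.9
finger_force: 25.0
```

>>> arm_command(
  targets=[
    {"hand":-0.3,"x":0,"y":0,"z":0.002,"yaw":0},
    {"hand":-0.3,"x":0,"y":0,"z":0.002,"yaw":0},
    {"hand":-0.3,"x":0,"y":0,"z":0.001,"yaw":0},
    {"hand":-0.3,"x":0,"y":0,"z":0,"yaw":0},
  ],
)

```text
clock: 38.9
eef_pos: [648.1, -61.0, 135.5]
eef_rot: [3.142, -0.0, -3.084]
wrist_force: [-0.3, 0.5, -0.7]
finger_gap: 49.6
finger_force: 25.0
```

>>> arm_command(
  targets=[
    {"hand":-0.3,"x":0,"y":0,"z":0.002,"yaw":0},
    {"hand":-0.3,"x":0,"y":0,"z":0.002,"yaw":0},
    {"hand":-0.3,"x":0,"y":0,"z":0,"yaw":0},
  ],
)

```text
clock: 39.2
eef_pos: [648.3, -61.1, 131.6]
eef_rot: [-3.141, 0.0, -3.084]
wrist_force: [1.8, -0.9, -2.8]
finger_gap: 49.5
finger_force: 25.0
```

>>> arm_command(
  targets=[
    {"hand":-0.3,"x":0,"y":0,"z":0.002,"yaw":0},
    {"hand":-0.3,"x":0,"y":0,"z":0.002,"yaw":0},
    {"hand":-0.3,"x":0,"y":0,"z":0,"yaw":0},
  ],
)

```text
clock: 39.5
eef_pos: [648.3, -61.1, 127.6]
eef_rot: [-3.141, 0.0, -3.084]
wrist_force: [2.3, -0.9, -1.4]
finger_gap: 50.1
finger_force: 25.0
```

>>> arm_command(
  targets=[
    {"hand":-0.3,"x":-0.0005,"y":-0.0002,"z":0.002,"yaw":0},
    {"hand":-0.3,"x":0,"y":0,"z":0.002,"yaw":0},
    {"hand":-0.3,"x":0,"y":0,"z":0.002,"yaw":0},
    {"hand":-0.3,"x":0,"y":0,"z":0,"yaw":0},
  ],
)

```text
clock: 39.9
eef_pos: [648.6, -61.1, 121.4]
eef_rot: [3.142, -0.0, -3.084]
wrist_force: [1.3, -1.3, -2.7]
finger_gap: 49.4
finger_force: 25.0
```

>>> arm_command(
  targets=[
    {"hand":-0.3,"x":0,"y":0,"z":0.002,"yaw":0},
    {"hand":-0.3,"x":0,"y":0,"z":0.002,"yaw":0},
    {"hand":-0.3,"x":0,"y":0,"z":0.001,"yaw":0},
    {"hand":-0.3,"x":0,"y":0,"z":0,"yaw":0},
  ],
)

```text
clock: 40.3
eef_pos: [648.6, -61.1, 116.5]
eef_rot: [3.142, -0.0, -3.084]
wrist_force: [1.8, -0.7, -2.6]
finger_gap: 49.8
finger_force: 25.0
```

>>> arm_command(
  targets=[
    {"hand":-0.3,"x":0,"y":0,"z":0.001,"yaw":0},
    {"hand":-0.3,"x":0,"y":0,"z":0.001,"yaw":0},
    {"hand":-0.3,"x":0,"y":0,"z":0,"yaw":0},
  ],
)

```text
clock: 40.6
eef_pos: [648.7, -61.2, 114.6]
eef_rot: [3.142, -0.0, -3.084]
wrist_force: [1.4, -1.1, -1.3]
finger_gap: 49.8
finger_force: 25.0
```

Continue to the bottom contact.

>>> arm_command(
  targets=[
    {"hand":-0.3,"x":0,"y":0,"z":0.0007,"yaw":0},
    {"hand":-0.3,"x":0,"y":0,"z":0,"yaw":0},
  ],
)

```text
clock: 40.8
eef_pos: [648.7, -61.2, 114.0]
eef_rot: [-3.142, -0.0, -3.084]
wrist_force: [1.3, -1.1, -0.7]
finger_gap: 49.7
finger_force: 25.0
```

>>> arm_command(
  targets=[
    {"hand":-0.3,"x":0,"y":0,"z":0.0007,"yaw":0},
    {"hand":-0.3,"x":0,"y":0,"z":0,"yaw":0},
  ],
)

```text
clock: 41.0
eef_pos: [648.8, -61.2, 113.7]
eef_rot: [-3.142, 0.0, -3.084]
wrist_force: [0.1, -0.7, 2.9]
finger_gap: 50.0
finger_force: 25.0
```

>>> arm_command(
  targets=[
    {"hand":-0.3,"x":0,"y":0,"z":0.0007,"yaw":0},
    {"hand":-0.3,"x":0,"y":0,"z":0,"yaw":0},
  ],
)

```text
clock: 41.2
eef_pos: [648.9, -61.1, 113.6]
eef_rot: [-3.141, 0.001, -3.084]
wrist_force: [-1.3, -0.6, 8.4]
finger_gap: 50.0
finger_force: 25.0
```

It bottomed at 113.7, where 114 was expected. Release, lift, and check that everything is in place.

>>> arm_command(
  targets=[
    {"hand":-0.3,"x":0,"y":0,"z":-0.001,"yaw":0},
    {"hand":0.4,"x":0,"y":0,"z":0,"yaw":0},
    {"hand":0.4,"x":0,"y":0,"z":0,"yaw":0},
    {"hand":0.4,"x":0,"y":0,"z":0,"yaw":0},
    {"hand":0.4,"x":0,"y":0,"z":-0.03,"yaw":0},
    {"hand":0.4,"x":0,"y":0,"z":-0.045,"yaw":0},
    {"hand":0.4,"x":0,"y":0,"z":-0.045,"yaw":0},
    {"hand":0.4,"x":0,"y":0,"z":0,"yaw":0},
  ],
)

```text
clock: 42.0
eef_pos: [650.4, -61.3, 240.6]
eef_rot: [-3.14, 0.01, -3.084]
wrist_force: [-0.2, 0.2, 0.6]
finger_gap: 65.6
finger_force: 0.0
```

>>> arm_command(
  targets=[
    {"hand":0.4,"x":0.04,"y":-0.02,"z":0,"yaw":0},
    {"hand":0.4,"x":0.04,"y":-0.02,"z":0,"yaw":0},
    {"hand":0.4,"x":0.04,"y":-0.02,"z":0,"yaw":0},
    {"hand":0.4,"x":0.04,"y":-0.02,"z":0,"yaw":0},
    {"hand":0.4,"x":0.04,"y":-0.02,"z":0,"yaw":0},
    {"hand":0.4,"x":0,"y":-0.04,"z":0,"yaw":0},
    {"hand":0.4,"x":0,"y":-0.04,"z":0,"yaw":0},
    {"hand":0.4,"x":0,"y":-0.04,"z":0,"yaw":0},
    {"hand":0.4,"x":0,"y":0,"z":0,"yaw":0},
  ],
)

```text
clock: 42.9
eef_pos: [461.0, -295.7, 232.6]
eef_rot: [3.141, -0.001, -3.087]
wrist_force: [-0.1, 0.1, 0.5]
finger_gap: 65.6
finger_force: 0.0
```

Run:
```python
from h import *
s=manip.read_state();print(s['eef_pos'].round(1),s['clock'])
im=snap('top','t14'); h=cv2.cvtColor(im,cv2.COLOR_RGB2HSV); g=h[:,:,2]
L=np.array([.0817,.9967])
for P in ([648.5,-60.5,153],[651.3,-32,80],[654.5,8,80]): print(P,proj('top',np.array(P)).round(1))
x,y=proj('top',np.array([648.5,-60.5,153])).astype(int)
print('gray; col0',x-34,'(every col)')
gr=cv2.cvtColor(im,cv2.COLOR_RGB2GRAY)
for r in range(y-12,y+18): print(r,' '.join(f'{gr[r,c]:3d}' for c in range(x-34,x+20,2)))
a=cv2.imread('pics/top0.png').astype(int); d=np.abs(a-im[:,:,::-1].astype(int)).sum(2)
for n,(u,v) in dict(tin=(199,188),wax=(379,223),cork=(194,245)).items(): print(n,d[v-18:v+19,u-18:u+19].mean().round(1),(d[v-18:v+19,u-18:u+19]>100).sum())
```

```text
[ 461.  -295.7  232.6] 42.9
[648.5, -60.5, 153] [277.4 164.6]
[651.3, -32, 80] [267.4 170.3]
[654.5, 8, 80] [254.2 169.1]
gray; col0 243 (every col)
152 206 200 200 207 208 207 209 207 206 207 209 207 208 207 207 206 207 205 206 205 209 208 206 207 208 206 207
153 201 205 199 204 197 210 206 208 209 208 206 210 206 207 208 206 210 208 207 205 206 209 208 207 210 204 207
154 212 210 204 203 204 208 210 207 208 206 206 208 206 208 208 205 205 206 205 207 207 206 205 208 208 209 208
155 207 209 208 202 203 208 208 209 207 207 209 208 203 206 206 203 204 207 208 208 203 207 209 205 208 209 206
156 210 208 208 205 206 207 207 209 209 205 205 206 205 203 206 209 208 208 209 205 208 207 208 208 205 206 208
157 205 208 207 208 207 210 208 205 210 207 211 208 207 204 209 206 209 204 203 207 206 205 207 205 209 207 207
158 207 207 208 206 207 211 208 207 206 210 208 207 206 206 207 207 208 208 209 207 209 208 207 206 208 208 207
159 210 210 211 207 206 198 207 209 206 207 207 206 204 207 204 207 207 208 210 209 207 209 211 208 208 205 206
160 211 209 213 213 207 206 208 209 209 208 209 209 207
[... 1746 characters left out ...]
74  84  92  62  65  61  47  69  86  76 152 167 151 101  65  77  74  85  86  97 137 135  71  93 143 139
177  78  92 120  85  89  57  56  58 113  92  57  96 110  88  59  84  81  74  77  89  96 135 136  67  70 137 138
178  93 128 133  86  86  76  63  75 128  89  73  53  64  58  50  89  92  79  86  86  98 134 128  98  89 131 130
179 178 185 158 106 104  93  78  98 129  84  74  58  47  50  76  93  87  88  88  95 123 128 130 118 117 131 130
180 217 209 209 198 195 192 137 178 163 107  97  92  72  89 115 128 125 128 126 125 136 135 133 129 127 130 132
181 135 135 139 143 178 190 172 218 207 200 198 195 163 167 160 142 136 147 139 136 137 133 135 137 135 136 132
tin 23.4 0
wax 273.7 1267
cork 26.1 0
```

```bash
python3 -c "
from cell import manip
print(manip.sign_off())"
```

```text
the job is handed in; nothing more can be done
None
```

I stood all four spools in a closed row against the end stop, took the pin off its hook without forcing it, and dropped the rod fully into hole 4. The job is handed in at about 43 s; the pin leans slightly away from the row within the hole's play, and the wax block's place was not checked at the end because the arm hid it.

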